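# Load the compaction table and lock its tray with the lever bolt

### The arm

A 7-joint arm with a two-finger parallel gripper is mounted at the origin on the work surface. World frame = base frame: x ahead of the robot, y to its left, z up, the work surface at z = 0. Lengths are in m, angles in rad, forces in N, time in s.
With the tool pointing down it reaches from about 0.425 to 0.925 m from the base axis. Payload 6.8 kg.
Tool frame: the origin (TCP) lies on the centre line of the jaws, within the pads' length; the fingertips stand 25 mm ahead of it and the grasp point (between the pads) lies 6 mm ahead of it; z points along the fingers, y is the direction in which the jaws open and shut (so a half turn about z gives the same grasp; the last joint's range is limited). The gripper opens to 85 mm and grips with 20 to 120 N. Pads are 22 mm wide; open, the fingers measure 114 mm over their backs; the gripper's body (76 mm by 85 mm) begins 54 mm behind the grasp point. The pads swing forward as they close: fully open they stand 13 mm farther back than shut.
Start: joints at [-1.395, 0.477, 0.022, 1.555, -0.011, 1.109, -0.083], TCP at [0.189, 0.648, 0.256] pointing down, gripper open.
Joint ranges: [-2.96, 2.96], [-0.34, 2.1], [-1.41, 1.46], [0.24, 2.44], [-1.37, 4.51], [0.17, 1.92], [-2.96, 2.96]. Speed limits (rad/s): [2.39, 2.39, 3.14, 3.14, 3.14, 3.14, 3.14].

### API

Orientations are given as a unit quaternion [w, x, y, z].
In Python, from station import status, cams, order, models gives the robot as it stands.
- The arm moves only by the tool move_arm, never from a script. Its argument "steps" is one flat list of numbers, 7 for each row, row after row: the gripper's target within -1 to 1 (fully open at 1, half-way at 0, shut at -1), then the shift along the world's x, y, z in cm, then the turn, a rotation vector about the world's x, y, z in degrees. A call has 1 to 8 rows; each row shifts and turns the commanded pose from where the row before left it; what a row does not reach is not made up. A row lasts 1/10 s, in which the tool goes at most 50 mm and 8.59 degrees, less where a joint would pass 70% of its speed; a pose out of reach is approached as far as the arm can. A call with a gripper value outside its range is refused whole. The fingers move at their own pace and stop on an object; "newtons" is the grip in N (left out, the last holds). Time passes only in rows, so rows that do not move let the fingers close. It gives the time, the measured TCP pose, the force and the opening at its end, in the units of the state.
- status.get_obs(): the state, without advancing time (a new reading comes with each control period).
- cams.read_camera(name): name is "scene" or "top" or "wrist"; returns a dict with "pixels" (384x512x3 uint8, red, green, blue), "mtx" (3x3 intrinsics, pixels), "dist_coeffs" ([k1, k2, p1, p2, k3] as OpenCV has them; the pictures are not rectified), "T" (4x4, takes a point from camera to world coordinates); the wrist camera has in their place "T_tool_cam" (4x4, takes a point from camera to tool coordinates, whose origin is the TCP and whose axes are the flange's). Camera axes: x right, y down, z forward; pixel columns grow to the right and rows downward; lengths in m; the calibration is good to about 2 mm. A picture is of the moment at which its call begins: read the wrist's pose just before it. There is no depth.
- order.hand_in(): hands the job in, once; it reports no verdict.
Trained networks look in the newest picture that a camera, given by its name, has taken for a name from the list of things; names that differ only in an ending like _2 or _b are one class to them, and where a whole thing is asked for, a point or a joint stands for the part that bears it (a point fixed in the world has none). Each returns a list of dicts, best first, with "score" (0 to 1); they miss things now and then, are a little off and sometimes report something else, mostly with a low value. They report only what shows in the picture. A call takes as long as a camera call.
- models.silhouettes(camera, query): "region" (384x512 bool, what is visible of it) and "box" ([centre column, centre row, width, height] in pixels, round what is visible of it).
- models.place_of(camera, query): "position" ([row, column] in pixels: a listed point, or the origin of a listed thing).
The state is a dict: "t": time; "q": joint angles; "joint_vel": joint speeds; "joint_torque": joint torques, N m; "eef_pos": TCP position; "tool_rot": TCP orientation; "contact_force": force on the tool from outside, world axes, zero at the start; "torque": the same for the moment, N m; "gripper_width": opening from 0.0 (shut) to 1.0 (fully open).
Only numpy, scipy, OpenCV 4.12 (cv2) and the standard library are available. Lean on these libraries where they do the work, as an engineer would, in place of code of your own. Each camera call takes 0.05 s, during which the arm holds its last target.

### The job

Lift every mould off the hook rack and stand each one upright in a bay of its own in the tray of the compaction table, then push the tray fully home. After that, screw the lever-headed bolt in clockwise by its upright lever until it is snug, and only then fold the lever down closed until it lies level. Leave the other things on the table where they are.

Things in the scene. Friction and masses are not known exactly. Their poses are not given: they have to be found in the camera images.
- m1_mid (a point): aluminium mould, like all of m1 to m4 (2 to 4 are present; absent ones read None): disc 46 across, 22 high, with an upright steel bail, 64 mm high in all, 0.14 kg. Bail: closed loop centred on it, 30 wide outside along the mould's y, 8 thick along x, opening 18 wide and 36 high, top bar 6. Point: on its axis 32 mm over the underside. z up as it hangs or stands; x along the hook as it hangs
- m2_mid (a point): aluminium mould, like all of m1 to m4 (2 to 4 are present; absent ones read None): disc 46 across, 22 high, with an upright steel bail, 64 mm high in all, 0.14 kg. Bail: closed loop centred on it, 30 wide outside along the mould's y, 8 thick along x, opening 18 wide and 36 high, top bar 6. Point: on its axis 32 mm over the underside. z up as it hangs or stands; x along the hook as it hangs
- m3_mid (a point): aluminium mould, like all of m1 to m4 (2 to 4 are present; absent ones read None): disc 46 across, 22 high, with an upright steel bail, 64 mm high in all, 0.14 kg. Bail: closed loop centred on it, 30 wide outside along the mould's y, 8 thick along x, opening 18 wide and 36 high, top bar 6. Point: on its axis 32 mm over the underside. z up as it hangs or stands; x along the hook as it hangs
- m4_mid (a point): aluminium mould, like all of m1 to m4 (2 to 4 are present; absent ones read None): disc 46 across, 22 high, with an upright steel bail, 64 mm high in all, 0.14 kg. Bail: closed loop centred on it, 30 wide outside along the mould's y, 8 thick along x, opening 18 wide and 36 high, top bar 6. Point: on its axis 32 mm over the underside. z up as it hangs or stands; x along the hook as it hangs
- rack_mid (a point): fixed rack with four hooks 76 mm apart along its y; moulds hang from them by the bails. Point: centre of the row, on the line of the pegs (7 mm thick, 160 mm over the table). Pegs point along the rack's -x; bails hang 16 to 22 mm out from the point; pegs end 44 mm out, tips bent up 10 mm: a bail must rise 15 mm or more, then come away 40 mm along -x. The rail behind reaches 22 mm above the pegs
- tray_in (a point): aluminium shuttle tray, 158 x 158 mm, on top of a grey compaction (vibrating) table. Point: centre of the tray's floor, z up. A rim and a cross of dividers, 5 mm thick and standing 16 mm over the floor, make four square bays 71 mm wide, their centres at +-39.5 mm in the tray's x and y
- tray_knob (a point): black upright round knob, 16 mm across and 34 mm high, at the tray's outer (-y) end; point 22 mm over the knob's foot (12 mm under its top). The tray slides along its own y
- tray (a joint): how far the tray is drawn out from its home stop, m: 0 = fully home, 0.12 = fully out; it moves along the tray's +y to go home, with about 2.5 N of friction, and stays where it is left
- bolt (a joint): how far the locking bolt is turned in, rad: grows clockwise as seen from above; 6.0 = hard against its stop, snug; it sinks 2 mm per rad. Vertical, in the aluminium bridge at the tray's inner (+y) end; stays where left (friction 0.08 N m)
- lever (a joint): the lever on the bolt's head, rad: 0 = open, standing straight up in line with the bolt; 1.57 = folded closed, lying level; it stays where left (friction 0.1 N m, 2 N at its end)
- lever_mid (a point): point in the dark steel lever blade, 45 mm from its pivot along it. The blade is 12 mm thick (its x), 22 mm wide (its y), and its end is 68 mm from the pivot. z: along the blade from the pivot outwards; x: the side towards which it folds. Turning the upright blade turns the bolt. With the bolt snug it folds away from the tray (towards the tray's +y)
- lever_pivot (a point): the lever's pivot on the bolt's axis; turns with the lever (axes as lever_mid). The bridge's top is 31 mm below it at first and 19 mm when snug
- rubber_block: milky silicone block 90 x 75 x 60 mm, bystander; origin under its centre
- jar: lidded jar 60 mm across, 85 mm high, bystander; origin under its centre
- tape: roll of tape lying flat, 84 mm across, 25 mm high, bystander; origin under its centre
- knife: orange-handled craft knife, 150 mm long, lying along its x, bystander
- shears: steel shears 200 mm long lying along their x, bystander

How it is judged:
By the outcome, as a careful person would: the job done as asked, in the order asked, and still so for the second after the job is handed in, with the robot touching nothing.
Of m1, m2, m3, m4 only 2 to 4 are there at a start; the rules pass over those that are not, and their reading is None.
At some moment in a run one of m1, m2, m3, m4 may be knocked a few centimetres aside while the robot is not near it.
Once in a run the grip may slacken for a moment while it holds something.
It also fails if it takes over 210 s, if anything falls off the work surface, if the arm or the gripper's body presses on something with over 40 N, if the wrist force passes 120 N, or if a joint passes its speed limit or range.

## Working session

There is one attempt and no reset: what is moved stays moved. The work goes in short steps, Python scripts to look and compute and a tool call to move; the robot and the scene stay as the last step left them, time stands still between calls to the robot, and variables do not carry over. Pictures are saved under pics/ and viewed, and the job is handed in when it is done.

Besides the shell and the picture viewer there is one more tool, called by a JSON object that holds its "api" and its "payload", one argument or row to a line. move_arm: Moves the arm, as the interface text tells. Its arguments: {"type":"object","properties":{"steps":{"type":"array"},"newtons":{"type":"number"}},"required":["steps"]}

```bash
ls; mkdir -p pics; python3 - <<'E'
from station import status, cams
import cv2
print(status.get_obs())
for n in ("scene","top","wrist"):
    c=cams.read_camera(n); cv2.imwrite(f"pics/a_{n}.png",c["pixels"][:,:,::-1])
    print(n,c["mtx"],c["dist_coeffs"],c.get("T",c.get("T_tool_cam")))
E
```

```text
pics
{'t': 0.0, 'q': array([-1.39509829,  0.47780769,  0.02233841,  1.55643631, -0.01149667,
        1.10927256, -0.0831199 ]), 'joint_vel': array([-6.71285455e-06,  3.07104078e-04, -7.41173326e-04,  1.01021610e-03,
       -4.78825829e-04, -7.95471379e-04, -1.35657916e-04]), 'joint_torque': array([-5.93523805e-05, -5.96451402e+01,  1.60839681e+00, -2.81195372e+01,
        1.25955881e-02,  9.26632143e-03, -3.60614067e-06]), 'eef_pos': array([0.18886359, 0.64748613, 0.25532694]), 'tool_rot': array([-5.93817156e-05,  1.41421008e-01,  9.89949136e-01, -8.95893093e-04]), 'contact_force': array([0.19989618, 0.7513574 , 0.39096397]), 'torque': array([-0.01858384,  0.01342896,  0.0072229 ]), 'gripper_width': 1.0015298836118205}
scene [[426.55805059   0.         257.84469978]
 [  0.         426.55805059 191.99218736]
 [  0.           0.           1.        ]] [-0.12159797  0.          0.          0.          0.        ] [[ 0.07562741  0.7548447  -0.65152895  1.25253416]
 [ 0.99699255 -0.04615427  0.06225457 -0.05480875]
 [ 0.01692169 -0.65427767 -0.75606507  0.9688277 ]
 [ 0.          0.      
[... 185 characters left out ...]
 0.          0.          0.        ] [[-0.02417946 -0.99735773  0.06850487  0.47385837]
 [-0.99963813  0.02331291 -0.01342089  0.0245472 ]
 [ 0.01178838 -0.06880459 -0.99756051  1.31979454]
 [ 0.          0.          0.          1.        ]]
wrist [[307.40058989   0.         253.94218923]
 [  0.         307.40058989 183.11964198]
 [  0.           0.           1.        ]] [-0.0633616  0.         0.         0.         0.       ] [[-1.28290726e-03 -9.44385645e-01 -3.28837508e-01  8.42506352e-02]
 [ 9.99999173e-01 -1.18178785e-03 -5.07371329e-04  2.36849816e-04]
 [ 9.05380289e-05 -3.28837887e-01  9.44386381e-01 -1.18679052e-01]
 [ 0.00000000e+00  0.00000000e+00  0.00000000e+00  1.00000000e+00]]
```

View pics/a_scene.png

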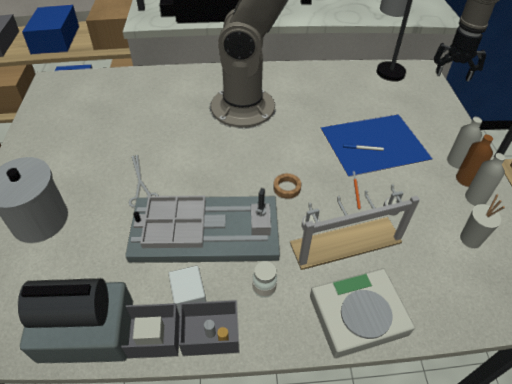

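View pics/a_top.png

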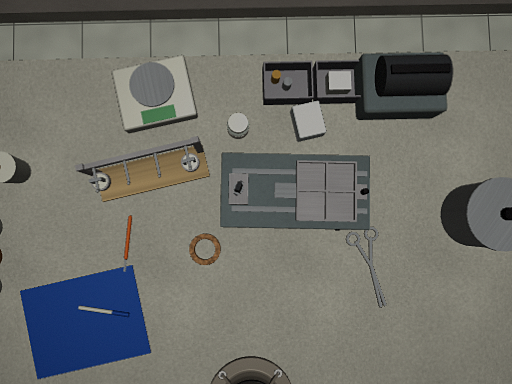

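View pics/a_wrist.png

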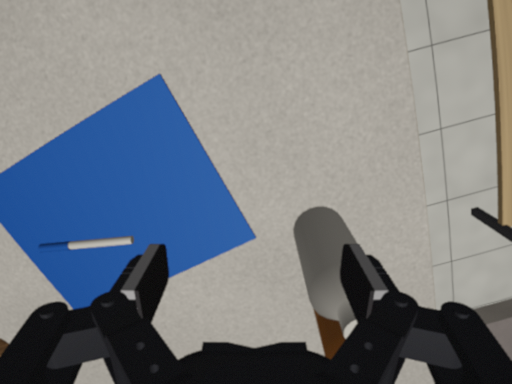

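Two moulds show, on the two end hooks (top view 101,180 and 190,161). The tray is partly out, with its knob at top 365,191; the bolt lever is at 238,187. Next I measure.

```bash
cat > h.py <<'E'
import numpy as np, cv2
from scipy.spatial.transform import Rotation as R
from station import status, cams, models
def Rq(q): return R.from_quat([q[1],q[2],q[3],q[0]])
def cam(n):
    if n=="wrist":
        o=status.get_obs(); c=cams.read_camera(n)
        Tt=np.eye(4); Tt[:3,:3]=Rq(o["tool_rot"]).as_matrix(); Tt[:3,3]=o["eef_pos"]
        c["T"]=Tt@c["T_tool_cam"]
    else: c=cams.read_camera(n)
    return c
def save(c,name,crop=None,s=1):
    im=c["pixels"][:,:,::-1]
    if crop: x0,y0,x1,y1=crop; im=im[y0:y1,x0:x1]
    cv2.imwrite("pics/"+name+".png",cv2.resize(im,None,fx=s,fy=s,interpolation=cv2.INTER_CUBIC))
def ray(c,uv):
    p=cv2.undistortPoints(np.array([[uv]],float),c["mtx"],np.array(c["dist_coeffs"]))[0,0]
    d=c["T"][:3,:3]@np.array([p[0],p[1],1.]); return c["T"][:3,3],d/np.linalg.norm(d)
def proj(c,P):
    Ti=np.linalg.inv(c["T"]); r,_=cv2.Rodrigues(Ti[:3,:3])
    return cv2.projectPoints(np.array(P,float).reshape(-1,1,3),r,Ti[:3,3],c["mtx"],np.array(c["dist_coeffs"]))[0][:,0]
def tri(rays):
    A=np.zeros((3,3));b=np.zeros(3)
    for o,d in rays:
        M=np.eye(3)-np.outer(d,d);A+=M;b+=M@o
    X=np.linalg.solve(A,b)
    return X,[float(np.linalg.norm((np.eye(3)-np.outer(d,d))@(X-o))) for o,d in rays]
def atz(c,uv,z):
    o,d=ray(c,uv); return o+d*(z-o[2])/d[2]
E
python3 - <<'E'
from h import *
C={n:cam(n) for n in("scene","top")}
for n,c in C.items():
    save(c,"b_"+n+"_rack",(290,170,430,290) if n=="scene" else (70,120,220,220),5)
    save(c,"b_"+n+"_tray",(120,150,290,270) if n=="scene" else (215,140,385,240),4.5)
for q in["m1_mid","m2_mid","m3_mid","rack_mid","tray_in","tray_knob","lever_mid","lever_pivot","jar","tape","rubber_block","knife","shears"]:
    P={}
    for n in C:
        r=models.place_of(n,q); P[n]=r
        print(q,n,[(round(x["score"],2),np.round(x["position"],1).tolist()) for x in r[:5]])
    if P["scene"] and P["top"] and q[0]!="m":
        X,e=tri([ray(C[n],P[n][0]["position"][::-1]) for n in C]);print("   ->",X.round(4),np.round(e,4))
E
```

```text
m1_mid scene [(0.45, [218.4, 306.7])]
m1_mid top [(0.6, [164.4, 185.9])]
m2_mid scene []
m2_mid top [(0.56, [127.7, 236.4])]
m3_mid scene []
m3_mid top []
rack_mid scene [(0.6, [210.8, 359.3])]
rack_mid top [(0.72, [188.5, 364.3])]
   -> [ 0.6713 -0.0185  0.4369] [0.2348 0.2348]
tray_in scene [(0.55, [225.1, 173.2])]
tray_in top [(0.96, [193.1, 322.5])]
   -> [ 0.5483 -0.2124  0.0286] [0.0051 0.0051]
tray_knob scene [(0.67, [218.7, 136.2])]
tray_knob top [(0.67, [189.8, 363.3])]
   -> [ 0.5521 -0.3086  0.07  ] [0.0016 0.0016]
lever_mid scene [(0.49, [191.3, 264.4]), (0.22, [286.1, 263.7])]
lever_mid top [(0.52, [184.2, 239.5])]
   -> [0.5664 0.0217 0.1747] [0.0052 0.0052]
lever_pivot scene [(0.46, [207.8, 260.6])]
lever_pivot top [(0.59, [186.6, 235.3])]
   -> [0.565  0.023  0.1074] [0.0038 0.0038]
jar scene [(0.84, [287.5, 264.1])]
jar top [(0.75, [129.0, 236.5])]
   -> [ 0.7343  0.0185 -0.0059] [0.0014 0.0014]
tape scene [(0.64, [215.3, 308.5]), (0.55, [188.9, 287.3])]
tape top [(0.85, [249.4, 202.1])]
   -> [ 0.4036  0.1633 -0.1395] [0.0325 0.0325]
rubber_block scene [(0.65, [297.1, 187.4])]
rubber_block top [(0.6, [120.4, 307.7])]
   -> [ 0.7529 -0.1772  0.0015] [0.001 0.001]
knife scene [(0.55, [192.8, 356.0])]
knife top [(0.54, [242.4, 127.7])]
   -> [ 0.4277  0.3267 -0.0135] [0.0006 0.0006]
shears scene [(0.52, [176.3, 139.9])]
shears top [(0.85, [271.1, 372.9]), (0.31, [252.2, 200.5])]
   -> [ 0.3342 -0.3385  0.0043] [0.0028 0.0028]
```

View pics/b_scene_rack.png

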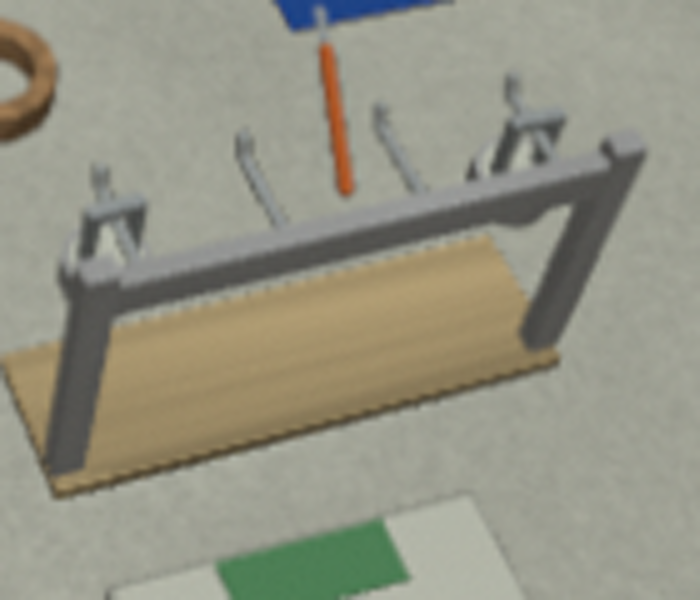

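View pics/b_top_rack.png

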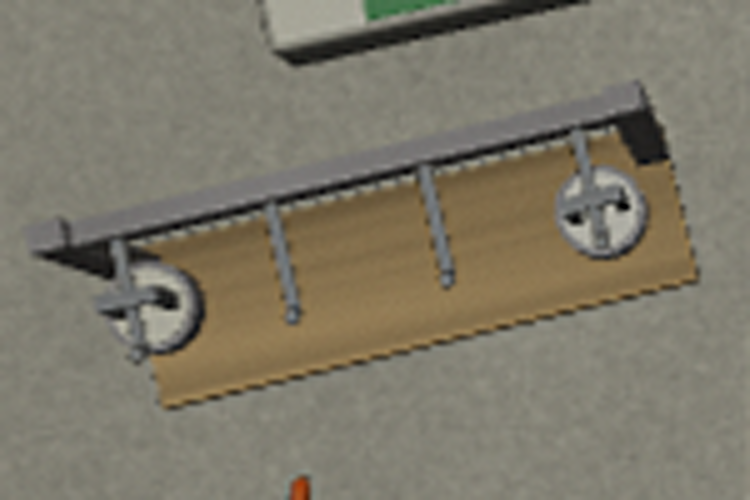

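View pics/b_scene_tray.png

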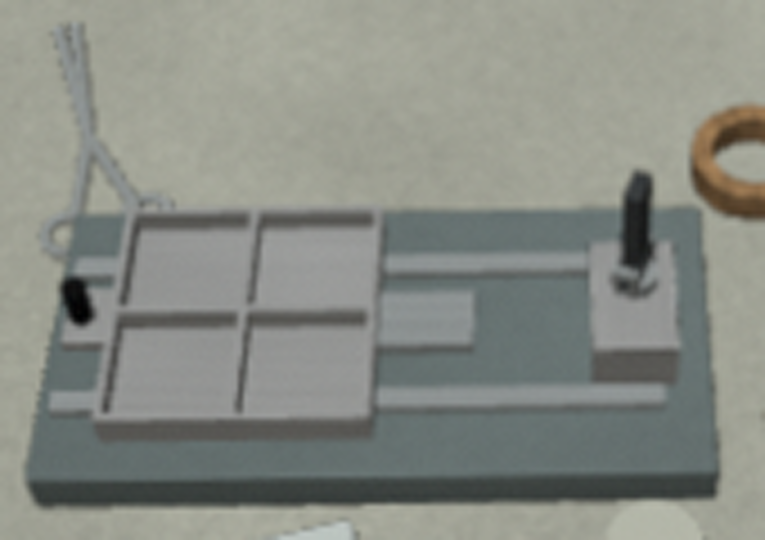

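View pics/b_top_tray.png

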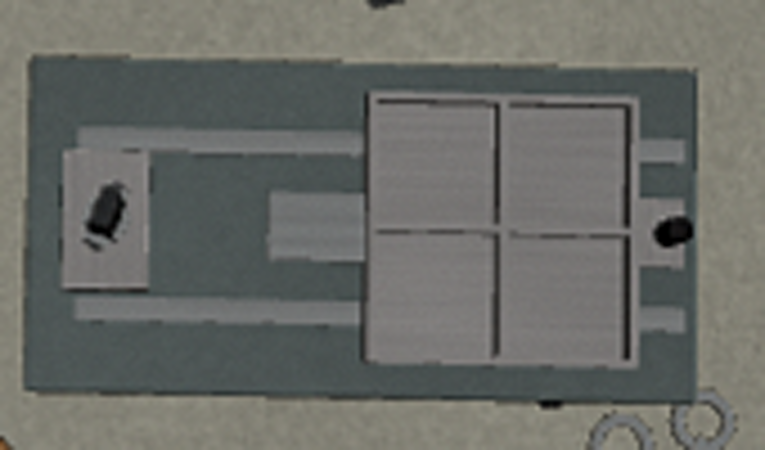

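```bash
python3 - <<'E'
from h import *
C={n:cam(n) for n in("scene","top")}
def T(s,t,name):
    X,e=tri([ray(C["scene"],s),ray(C["top"],t)]);print(name,X.round(4),np.round(e,4))
rs=lambda x,y:(290+x/5,170+y/5); rt=lambda x,y:(70+x/5,120+y/5)
ts=lambda x,y:(120+x/4.5,150+y/4.5); tt=lambda x,y:(215+x/4.5,140+y/4.5)
T(rs(115,208),rt(600,207),"bailR"); T(rs(537,122),rt(138,300),"bailL")
T(rs(100,172),rt(601,240),"tipR");T(rs(243,137),rt(447,280),"tip2");T(rs(380,112),rt(293,316),"tip3");T(rs(513,80),rt(137,355),"tipL")
T(ts(639,178),tt(107,190),"levertop")
T(ts(73,286),tt(682,227),"knobtop")
T(ts(133,213),tt(635,362),"tray NW?");T(ts(378,213),tt(366,361),"tray near bridge, near robot")
T(ts(372,422),tt(370,94),"tray c"); T(ts(98,416),tt(635,99),"tray d")
T(ts(590,243),tt(63,290),"bridge1");T(ts(677,345),tt(65,150),"bridge2")
E
```

```text
bailR [0.6256 0.1378 0.1593] [0.0029 0.0029]
bailL [0.586  0.3617 0.1607] [0.0038 0.0038]
tipR [0.6084 0.1347 0.166 ] [0.0006 0.0006]
tip2 [0.5908 0.2092 0.1662] [0.0009 0.0009]
tip3 [0.5756 0.284  0.1623] [0.001 0.001]
tipL [0.5586 0.3592 0.1625] [0.0012 0.0012]
levertop [0.5698 0.0193 0.185 ] [0.0012 0.0012]
knobtop [ 0.5489 -0.3085  0.0887] [0.0017 0.0017]
tray NW? [ 0.4727 -0.2847  0.0629] [0.0018 0.0018]
tray near bridge, near robot [ 0.4771 -0.1312  0.0567] [0.0002 0.0002]
tray c [ 0.6334 -0.1361  0.0579] [0.0021 0.0021]
tray d [ 0.6258 -0.2905  0.0659] [0.0015 0.0015]
bridge1 [0.5209 0.0209 0.0702] [0.0233 0.0233]
bridge2 [0.6027 0.0418 0.0749] [0.0006 0.0006]
```

{"api": "move_arm", "payload": {
  "steps": [1,5,-5,0,0,0,8.5,1,5,-5,0,0,0,8.5,1,5,-5,0,0,0,8.5,1,5,-5,0,0,0,3,1,5,-5,0,0,0,0,1,4,-5,0,0,0,0,1,0,0,0,0,0,0]
}}

```text
t: 2.35
eef_pos: [0.4036, 0.4248, 0.2566]
tool_rot: [0.001, -0.1, 0.995, -0.002]
contact_force: [0.5, 0.2, 0.1]
gripper_width: 1.004
```

```bash
python3 - <<'E'
from h import *
c=cam("wrist"); save(c,"c1")
for q in["m1_mid","rack_mid"]:
    print(q,[(round(x["score"],2),np.round(x["position"],1).tolist()) for x in models.place_of("wrist",q)])
print(proj(c,[[.6256,.1378,.1695],[.586,.3617,.1695],[.6084,.1347,.17],[.5586,.3592,.17]]))
E
```

```text
m1_mid []
rack_mid []
[[-67.65483821 344.29655536]
 [149.27299354 363.96359205]
 [-74.52440482 331.40221258]
 [148.29216403 342.75958011]]
```

View pics/c1.png

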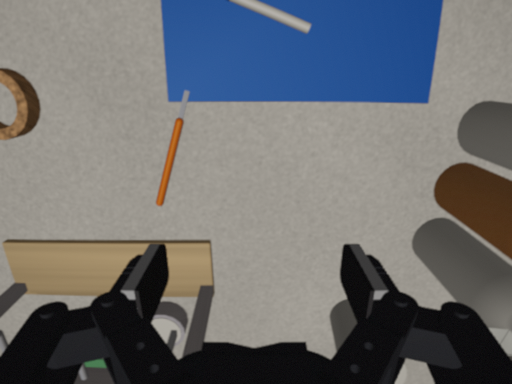

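{"api": "move_arm", "payload": {
  "steps": [1,3,-3,4,0,0,1,1,3.5,-3.5,3,0,0,0,1,3.5,-3.5,3,0,0,0,1,3.5,-3.5,3,0,0,0,1,3.5,-3.5,3,0,0,0,1,2,0,0,0,0,0,1,0,0,0,0,0,0]
}}

```text
t: 3.2
eef_pos: [0.5655, 0.2858, 0.3947]
tool_rot: [0.001, -0.115, 0.993, 0.0]
contact_force: [0.1, 0.1, 0.4]
gripper_width: 1.0
```

```bash
python3 - <<'E'
from h import *
c=cam("wrist"); save(c,"c2")
for q in["m1_mid","rack_mid"]:
    print(q,[(round(x["score"],2),np.round(x["position"],1).tolist()) for x in models.place_of("wrist",q)])
print(proj(c,[[.6256,.1378,.1695],[.586,.3617,.1695],[.6084,.1347,.17],[.5586,.3592,.17]]))
E
```

```text
m1_mid [(0.68, [170.9, 132.5])]
rack_mid [(0.84, [193.9, 217.1])]
[[121.29804971 174.35018983]
 [312.41614382 184.05302492]
 [119.79556911 160.2364939 ]
 [317.19325472 162.02010135]]
```

View pics/c2.png

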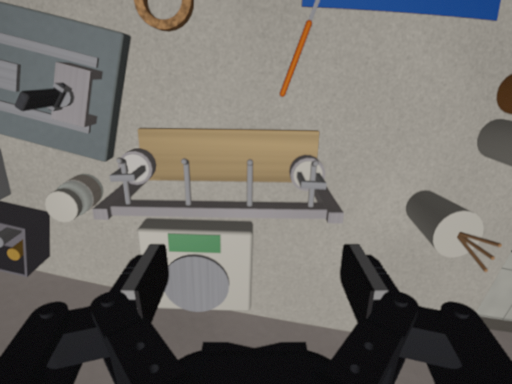

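```bash
python3 - <<'E'
from h import *
c=cam("wrist"); save(c,"c3",(90,120,350,230),3)
E
```

```text
(no output)
```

View pics/c3.png

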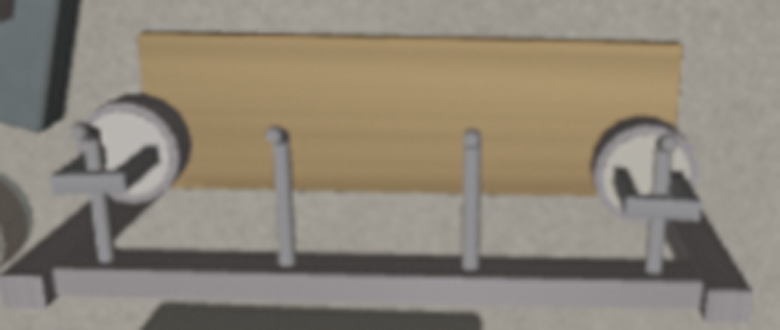

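```bash
python3 - <<'E'
from h import *
W=cam("wrist")
C={n:cam(n) for n in("scene","top")}
rs=lambda x,y:(290+x/5,170+y/5); rt=lambda x,y:(70+x/5,120+y/5); rw=lambda x,y:(90+x/3,120+y/3)
out={}
for n,s,t,w in[("bailR",(115,208),(600,207),(89,179)),("bailL",(537,122),(138,300),(662,205)),
 ("tipR",(100,172),(601,240),(82,132)),("tip2",(243,137),(447,280),(276,135)),("tip3",(380,112),(293,316),(472,137)),("tipL",(513,80),(137,355),(667,143))]:
    X,e=tri([ray(C["scene"],rs(*s)),ray(C["top"],rt(*t)),ray(W,rw(*w))]);print(n,X.round(4),np.round(e,4))
    X2,e=tri([ray(C["top"],rt(*t)),ray(W,rw(*w))]);print("   top+wrist",X2.round(4),np.round(e,4), "wrist@.17",atz(W,rw(*w),.17).round(4),"top@.17",atz(C["top"],rt(*t),.17).round(4),"sc",atz(C["scene"],rs(*s),.17).round(4))
    out[n]=X
d=out["tipL"]-out["tipR"];print(np.degrees(np.arctan2(-d[0],d[1])),np.linalg.norm(d[:2]))
o=status.get_obs();print(o["eef_pos"],Rq(o["tool_rot"]).as_matrix()[:,1])
E
```

```text
bailR [0.6281 0.1371 0.1639] [0.0027 0.0044 0.0025]
   top+wrist [0.6271 0.1361 0.1658] [0.0033 0.0033] wrist@.17 [0.6282 0.1392 0.17  ] top@.17 [0.6237 0.1339 0.17  ] sc [0.6341 0.1381 0.17  ]
bailL [0.587  0.3622 0.1626] [0.0026 0.0051 0.0026]
   top+wrist [0.5837 0.3571 0.1765] [0.0036 0.0036] wrist@.17 [0.5863 0.3625 0.17  ] top@.17 [0.5841 0.3552 0.17  ] sc [0.5936 0.361  0.17  ]
tipR [0.6093 0.1343 0.1679] [0.0008 0.0013 0.0009]
   top+wrist [0.6087 0.1342 0.1697] [0.0009 0.0009] wrist@.17 [0.6094 0.1347 0.17  ] top@.17 [0.6078 0.1337 0.17  ] sc [0.6116 0.1343 0.17  ]
tip2 [0.5922 0.2088 0.1684] [0.0008 0.002  0.0014]
   top+wrist [0.5915 0.2085 0.1707] [0.0016 0.0016] wrist@.17 [0.5932 0.2092 0.17  ] top@.17 [0.5903 0.2076 0.17  ] sc [0.594  0.2089 0.17  ]
tip3 [0.5768 0.2834 0.1643] [0.0009 0.0018 0.0012]
   top+wrist [0.5755 0.2822 0.1703] [0.0012 0.0012] wrist@.17 [0.5765 0.2831 0.17  ] top@.17 [0.5747 0.2813 0.17  ] sc [0.5821 0.2818 0.17  ]
tipL [0.5605 0.3581 0.1654] [0.001  0.0026 0.0019]
   top+wrist [0.5565 0.3511 0.1896] [0.0009 0.0009] wrist@.17 [0.5613 0.357  0.17  ] top@.17 [0.5577 0.3558 0.17  ] sc [0.565  0.3567 0.17  ]
12.304220333079753 0.22912960851294192
[0.56257599 0.28665435 0.39399816] [-2.31240441e-01  9.72896621e-01  1.50810603e-04]
```

{"api": "move_arm", "payload": {
  "steps": [0.5,1.3,-3,-3,0,0,-1,0.5,1.3,-3,-3,0,0,0,0.5,1.3,-3,-3,0,0,0,0.5,1.3,-3,-3,0,0,0,0.5,1.3,-3,-3,0,0,0,0.5,0,0,0,0,0,0,0.5,0,0,0,0,0,0]
}}

```text
t: 4.25
eef_pos: [0.6282, 0.1351, 0.2435]
tool_rot: [-0.001, -0.106, 0.994, -0.0]
contact_force: [0.3, 0.8, 1.7]
gripper_width: 0.748
```

```bash
python3 - <<'E'
from h import *
c=cam("wrist"); save(c,"c4")
o=status.get_obs();print(o["eef_pos"],o["q"],Rq(o["tool_rot"]).as_matrix()[:,1:])
E
```

```text
[0.62849706 0.13661103 0.24456732] [-0.42544495  0.43655995  0.15640806  1.65714027 -0.07676592  1.05364201
  1.53973242] [[-2.12799902e-01 -2.59784507e-05]
 [ 9.77095462e-01  8.25271352e-04]
 [ 8.11897382e-04 -9.99999659e-01]]
```

View pics/c4.png

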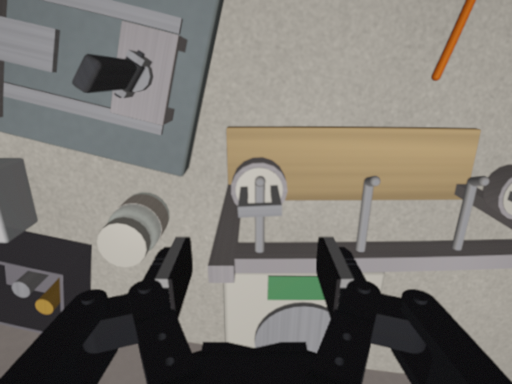

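```bash
python3 - <<'E'
from h import *
c=cam("wrist"); save(c,"c5",(210,150,310,250),6)
print(proj(c,[[.629,.138,.1695],[.6095,.1345,.17]]), atz(c,(260,209),.1695))
E
```

```text
[[255.94753887 207.24130654]
 [257.07893369 180.13799443]] [0.62969833 0.14100608 0.1695    ]
```

View pics/c5.png

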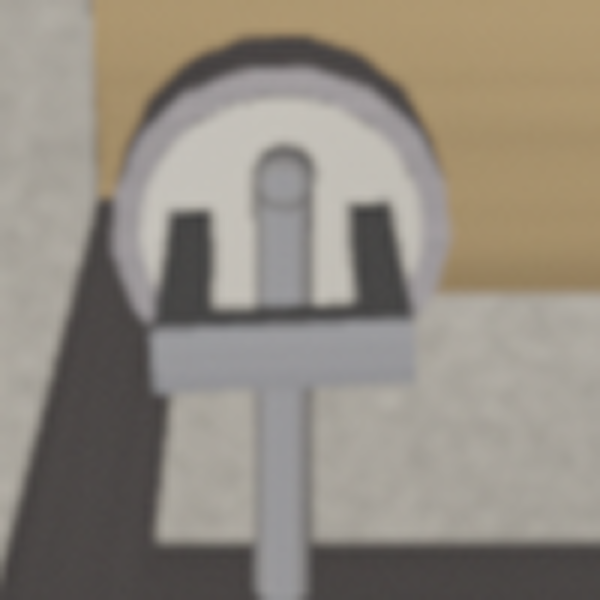

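{"api": "move_arm", "payload": {
  "steps": [0.3,0.1,0.2,-3,0,0,0,0.3,0,0,-3,0,0,0,0.3,0,0,-2.3,0,0,0,0.3,0,0,0,0,0,0,0.3,0,0,0,0,0,0]
}}

```text
t: 4.85
eef_pos: [0.63, 0.139, 0.1625]
tool_rot: [0.001, -0.108, 0.994, 0.0]
contact_force: [0.5, 0.5, 0.1]
gripper_width: 0.653
```

```bash
python3 - <<'E'
from h import *
c=cam("wrist"); save(c,"c6")
o=status.get_obs();print(o["eef_pos"],o["contact_force"],o["gripper_width"])
E
```

```text
[0.63060642 0.13880729 0.16325123] [ 0.91340935  0.69707876 -0.26831355] 0.6508963486310179
```

View pics/c6.png

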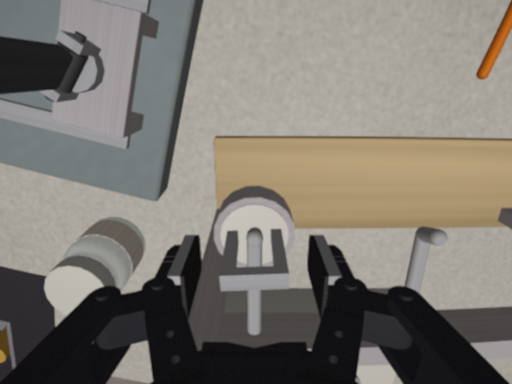

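{"api": "move_arm", "payload": {
  "steps": [-1,0,0,0,0,0,0,-1,0,0,0,0,0,0,-1,0,0,0,0,0,0,-1,0,0,0,0,0,0,-1,0,0,0,0,0,0],
  "newtons": 50
}}

```text
t: 5.4
eef_pos: [0.6307, 0.1376, 0.1631]
tool_rot: [0.001, -0.106, 0.994, 0.0]
contact_force: [-0.5, -0.5, 6.2]
gripper_width: 0.344
```

{"api": "move_arm", "payload": {
  "steps": [-1,0,0,1.2,0,0,0,-1,0,0,1,0,0,0,-1,0,0,0,0,0,0,-1,-2,-0.4,0,0,0,0,-1,-2,-0.4,0,0,0,0,-1,-2,-0.4,0,0,0,0,-1,0,0,0,0,0,0]
}}

```text
t: 6.1
eef_pos: [0.5671, 0.1248, 0.183]
tool_rot: [-0.001, -0.107, 0.994, -0.0]
contact_force: [0.2, 0.4, -1.8]
gripper_width: 0.342
```

```bash
python3 - <<'E'
from h import *
c=cam("wrist"); save(c,"c7")
o=status.get_obs();print(o["eef_pos"],o["contact_force"],o["gripper_width"])
E
```

```text
[0.56872204 0.12529727 0.1833396 ] [-0.77576121 -0.02290371 -1.1405352 ] 0.34098790807104296
```

View pics/c7.png

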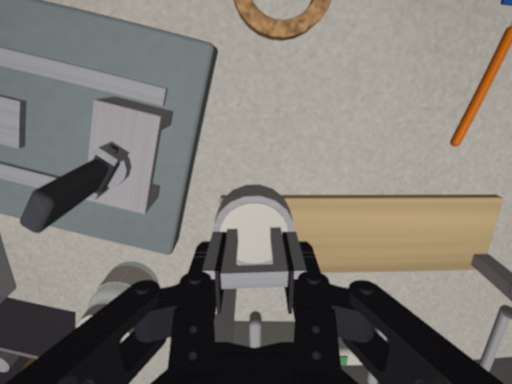

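{"api": "move_arm", "payload": {
  "steps": [-1,0,0,4,0,0,-2,-1,0,-1,4,0,0,-4,-1,0,-4,2,0,0,-4,-1,0,-4,0,0,0,-4,-1,0,-4,0,0,0,0,-1,0,-4,0,0,0,0,-1,0,-4,0,0,0,0,-1,0,-4,0,0,0,0]
}}

```text
t: 6.95
eef_pos: [0.5703, -0.1261, 0.2836]
tool_rot: [0.001, 0.015, 1.0, -0.0]
contact_force: [1.0, -0.0, -1.2]
gripper_width: 0.339
```

{"api": "move_arm", "payload": {
  "steps": [-1,0,-4,0,0,0,0,-1,0,-4,0,0,0,0,-1,0,0,0,0,0,0,-1,0,0,0,0,0,0]
}}

```text
t: 7.35
eef_pos: [0.57, -0.2058, 0.2832]
tool_rot: [0.0, 0.017, 1.0, -0.0]
contact_force: [0.4, 0.2, -2.5]
gripper_width: 0.339
```

```bash
python3 - <<'E'
from h import *
c=cam("wrist"); save(c,"d1",s=1.5)
o=status.get_obs();print(o["eef_pos"],o["contact_force"],o["gripper_width"])
E
```

```text
[ 0.57024349 -0.20408924  0.28313047] [-0.36098424  1.55587549 -2.0086802 ] 0.3363225183110551
```

View pics/d1.png

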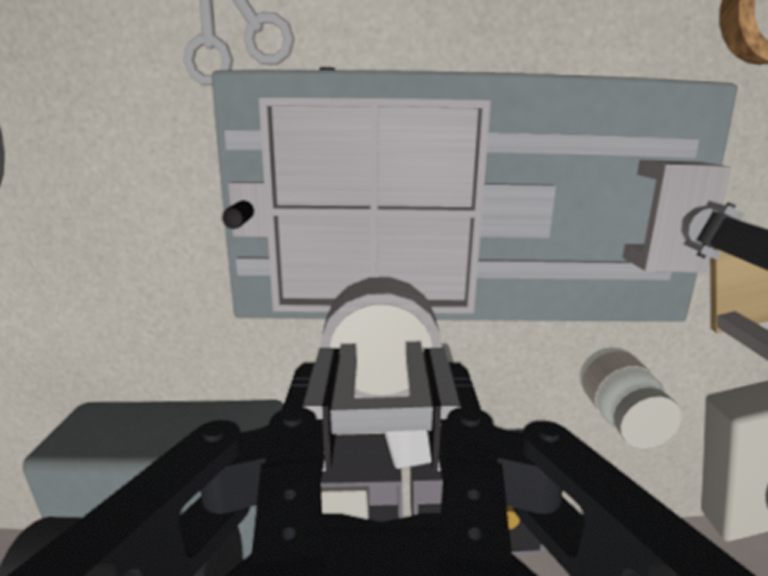

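```bash
python3 - <<'E'
from h import *
W=cam("wrist")
C={n:cam(n) for n in("scene","top")}
ts=lambda x,y:(120+x/4.5,150+y/4.5); tt=lambda x,y:(215+x/4.5,140+y/4.5); w=lambda x,y:(x/1.5,y/1.5)
L=[("nearknob",(133,213),(638,366),(262,98)),("nearbridge",(378,211),(363,362),(490,101)),("farbridge",(372,422),(367,93),(475,312)),("farknob",(96,416),(638,97),(272,308)),("cross",(242,314),(500,233),(375,210)),
("knobtop",(73,286),(682,227),(237,215))]
for n,s,t,v in L:
    X,e=tri([ray(C["scene"],ts(*s)),ray(C["top"],tt(*t)),ray(W,w(*v))]);print(n,X.round(4),np.round(e,4),tri([ray(C["top"],tt(*t)),ray(W,w(*v))])[0].round(4),atz(W,w(*v),.064).round(4))
for n in("top","wrist","scene"):
  for q in("tray_in","tray_knob","lever_pivot","lever_mid"):
    print(n,q,[(round(x["score"],2),np.round(x["position"],1).tolist(),atz(C[n] if n!="wrist" else W,x["position"][::-1],.048).round(4)) for x in models.place_of(n,q)[:2]])
E
```

```text
nearknob [ 0.4708 -0.2855  0.0607] [0.002  0.0033 0.0014] [ 0.4706 -0.2882  0.0538] [ 0.4714 -0.2834  0.064 ]
nearbridge [ 0.4781 -0.1283  0.0619] [0.0031 0.0016 0.0032] [ 0.4776 -0.1273  0.0719] [ 0.4786 -0.1254  0.064 ]
farbridge [ 0.6358 -0.1334  0.0643] [0.0018 0.0035 0.0028] [ 0.6314 -0.1338  0.0781] [ 0.6377 -0.1309  0.064 ]
farknob [ 0.627  -0.2916  0.068 ] [0.002  0.0017 0.0004] [ 0.6265 -0.2921  0.07  ] [ 0.629 -0.293  0.064]
cross [ 0.5521 -0.2103  0.0594] [0.0015 0.0025 0.0029] [ 0.5487 -0.2073  0.0831] [ 0.5528 -0.2079  0.064 ]
knobtop [ 0.5487 -0.3071  0.0875] [0.0003 0.0034 0.0034] [ 0.5513 -0.313   0.0678] [ 0.553  -0.3112  0.064 ]
top tray_in [(0.89, [195.4, 322.0], array([ 0.5411, -0.2023,  0.048 ]))]
top tray_knob []
top lever_pivot [(0.56, [188.4, 237.1], array([0.5649, 0.0222, 0.048 ]))]
top lever_mid [(0.6, [188.7, 236.5], array([0.5642, 0.0238, 0.048 ]))]
wrist tray_in [(0.93, [136.3, 248.7], array([ 0.5516, -0.2096,  0.048 ])), (0.19, [151.2, 476.4], array([0.5767, 0.067 , 0.048 ]))]
wrist tray_knob [(0.75, [144.1, 156.6], array([ 0.557 , -0.3182,  0.048 ]))]
wrist lever_pivot [(0.8, [151.2, 477.2], array([0.5767, 0.0681, 0.048 ]))]
wrist lever_mid [(0.94, [164.2, 507.7], array([0.5943, 0.113 , 0.048 ]))]
scene tray_in [(0.81, [224.3, 175.7], array([ 0.5598, -0.2076,  0.048 ]))]
scene tray_knob [(0.67, [214.2, 135.8], array([ 0.5189, -0.3193,  0.048 ])), (0.27, [190.4, 286.8], array([0.4581, 0.1045, 0.048 ]))]
scene lever_pivot [(0.53, [206.4, 259.0], array([0.5119, 0.0202, 0.048 ]))]
scene lever_mid [(0.56, [197.7, 263.1], array([0.4812, 0.0342, 0.048 ])), (0.27, [177.1, 137.7], array([ 0.3793, -0.3291,  0.048 ]))]
```

{"api": "move_arm", "payload": {
  "steps": [-1,1,-2.3,-4,0,0,-0.5,-1,1,-2.3,-4,0,0,0,-1,0,0,-4,0,0,0,-1,0,0,-3,0,0,0,-1,0,0,0,0,0,0,-1,0,0,0,0,0,0]
}}

```text
t: 8.75
eef_pos: [0.5899, -0.2506, 0.1337]
tool_rot: [-0.0, 0.02, 1.0, -0.0]
contact_force: [0.2, -0.2, -0.6]
gripper_width: 0.343
```

```bash
python3 - <<'E'
from h import *
c=cam("wrist"); save(c,"d2",s=1.2)
c=cam("scene"); save(c,"d2s",(120,130,290,270),4)
for i in range(3):
    cams.read_camera("top");o=status.get_obs();print(o["eef_pos"],o["contact_force"],o["gripper_width"])
E
```

```text
[ 0.59114176 -0.25098752  0.13571448] [ 0.28606614 -1.06469809 -1.1260973 ] 0.33914582608132376
[ 0.59100144 -0.25088157  0.13557888] [ 1.04645728 -0.33227492 -0.83972196] 0.34316104006110015
[ 0.59077435 -0.25078808  0.13529881] [ 0.21100188  0.0036017  -1.41103993] 0.3390835672126623
```

View pics/d2.png

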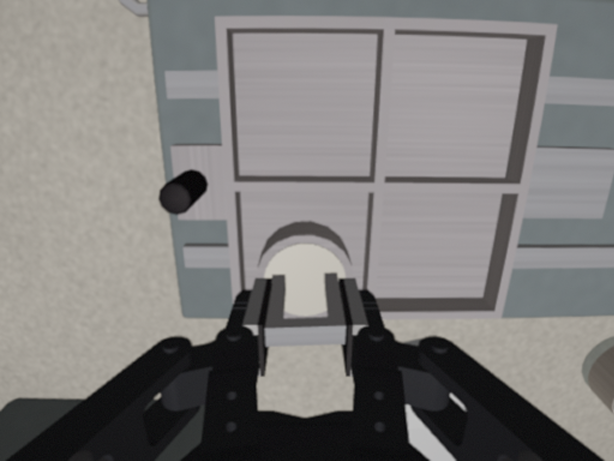

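View pics/d2s.png

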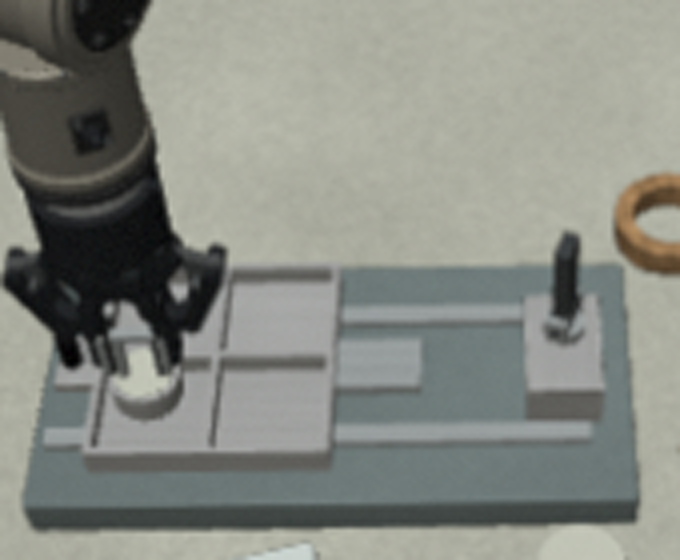

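{"api": "move_arm", "payload": {
  "steps": [-1,0,0,-1.5,0,0,0,-1,0,0,-0.8,0,0,0,-1,0,0,-0.3,0,0,0,-1,0,0,0,0,0,0]
}}

```text
t: 9.4
eef_pos: [0.5896, -0.2515, 0.1095]
tool_rot: [0.0, 0.02, 1.0, -0.0]
contact_force: [-7.2, 0.6, 20.9]
gripper_width: 0.338
```

{"api": "move_arm", "payload": {
  "steps": [-1,0,0,-0.2,0,0,0,-1,0,0,0,0,0,0]
}}

```text
t: 9.6
eef_pos: [0.5896, -0.2523, 0.1093]
tool_rot: [0.001, 0.02, 1.0, -0.0]
contact_force: [-11.8, 1.9, 35.5]
gripper_width: 0.337
```

{"api": "move_arm", "payload": {
  "steps": [-1,0,0,0.3,0,0,0,-1,0,0,0,0,0,0]
}}

```text
t: 9.8
eef_pos: [0.5898, -0.2513, 0.1095]
tool_rot: [0.001, 0.02, 1.0, -0.0]
contact_force: [-3.4, 0.5, 15.0]
gripper_width: 0.341
```

```bash
python3 - <<'E'
from h import *
c=cam("wrist"); save(c,"d3",s=1.2)
c=cam("scene"); save(c,"d3s",(120,130,290,270),4)
o=status.get_obs();print(o["eef_pos"],o["contact_force"],o["gripper_width"])
E
```

```text
[ 0.58983875 -0.25131853  0.10948934] [-4.94067272  0.38354756 15.22730242] 0.3390353533220317
```

View pics/d3.png

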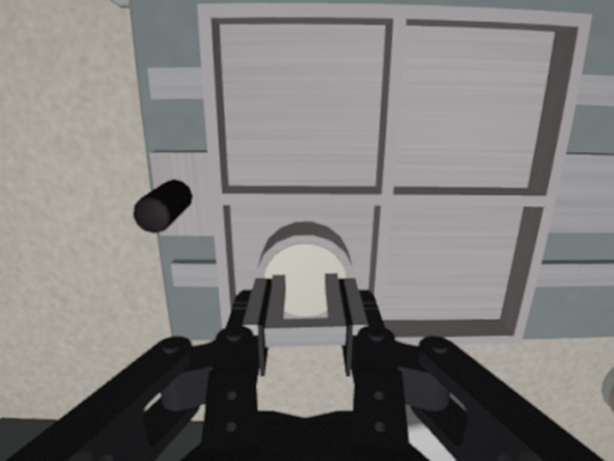

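View pics/d3s.png

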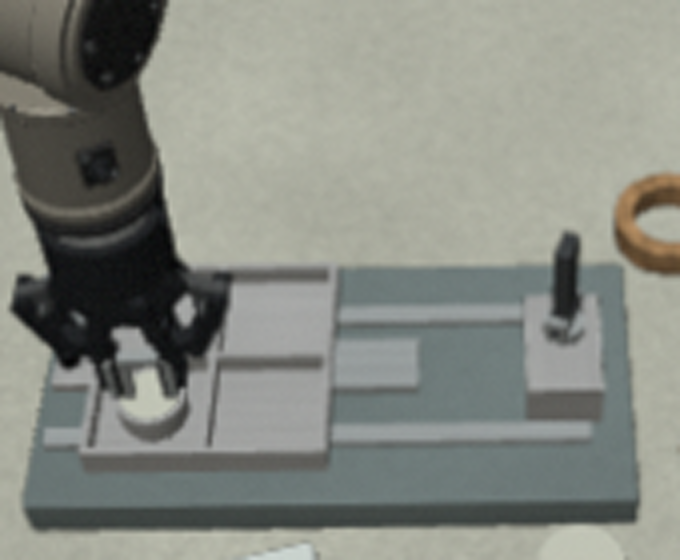

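{"api": "move_arm", "payload": {
  "steps": [-1,0,0,0.2,0,0,0,0.2,0,0,0,0,0,0,0.2,0,0,0,0,0,0,0.2,0,0,0,0,0,0,0.2,0,0,2,0,0,0,0.2,0,0,4,0,0,0,0.2,0,0,4,0,0,0,0.2,0,0,4,0,0,0]
}}

```text
t: 10.7
eef_pos: [0.5894, -0.2503, 0.2513]
tool_rot: [-0.0, 0.02, 1.0, 0.0]
contact_force: [0.3, -0.2, -0.6]
gripper_width: 0.598
```

```bash
python3 - <<'E'
from h import *
c=cam("wrist"); save(c,"d4",s=1.2)
for n in("top","scene"):
    c=cam(n); save(c,"d4"+n,(290,170,430,290) if n=="scene" else (70,120,220,220),5)
o=status.get_obs();print(o["eef_pos"],o["contact_force"],o["gripper_width"])
E
```

```text
[ 0.59119941 -0.25121978  0.25325356] [-0.02599659  0.17910773 -0.12750289] 0.5984678303355366
```

View pics/d4.png

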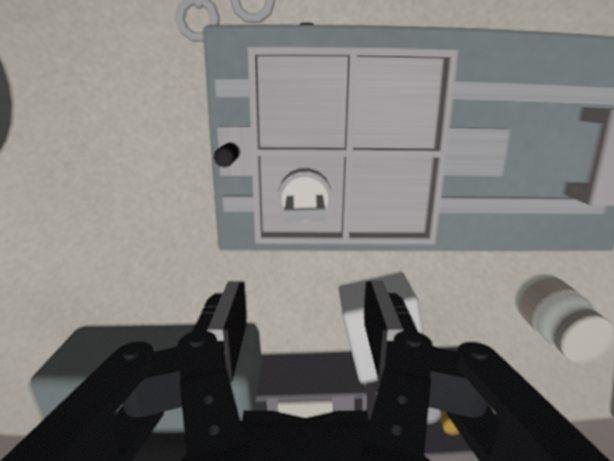

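View pics/d4top.png

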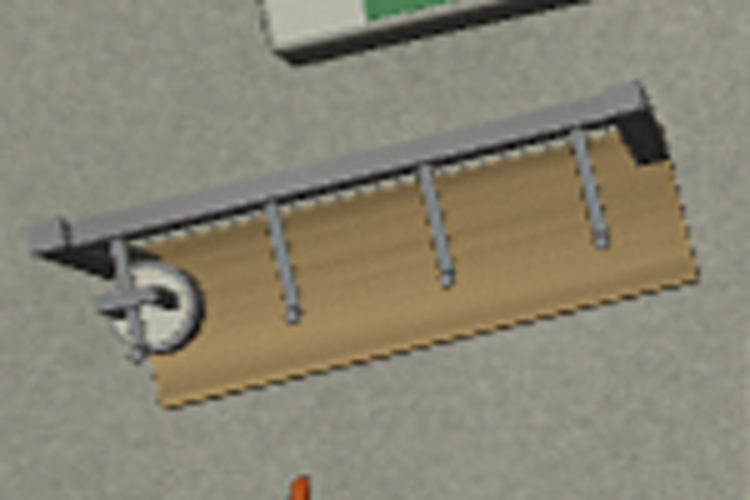

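{"api": "move_arm", "payload": {
  "steps": [0.5,0,4,2,0,0,3,0.5,0,4.5,0,0,0,3,0.5,0,4.5,0,0,0,3,0.5,0,4.5,0,0,0,3,0.5,0,4.5,0,0,0,3,0.5,0,4.5,0,0,0,0,0.5,0,4.5,0,0,0,0,0.5,0,4.5,0,0,0,0]
}}

```text
t: 11.65
eef_pos: [0.5886, 0.1063, 0.2686]
tool_rot: [-0.001, -0.111, 0.994, -0.0]
contact_force: [0.9, -0.0, 0.3]
gripper_width: 0.754
```

{"api": "move_arm", "payload": {
  "steps": [0.5,0,4.5,0,0,0,0,0.5,0,4.5,0,0,0,0,0.5,0,4.5,0,0,0,0,0.5,0,4.5,-1,0,0,0,0.5,0,4,-1,0,0,0,0.5,0,0,0,0,0,0,0.5,0,0,0,0,0,0]
}}

```text
t: 12.35
eef_pos: [0.5883, 0.3254, 0.2477]
tool_rot: [-0.002, -0.112, 0.994, -0.001]
contact_force: [0.4, -0.9, 0.2]
gripper_width: 0.751
```

```bash
python3 - <<'E'
from h import *
c=cam("wrist"); save(c,"e1",s=1.5)
o=status.get_obs();print(o["eef_pos"],o["contact_force"],o["gripper_width"],Rq(o["tool_rot"]).as_matrix()[:,1])
print(proj(c,[[.587,.361,.1695]])*1.5)
E
```

```text
[0.58927238 0.32366598 0.24860739] [-0.24666533 -0.29641221  0.14523456] 0.7517699740316858 [-0.22048718  0.97538851 -0.00162941]
[[456.03049835 320.21013784]]
```

View pics/e1.png

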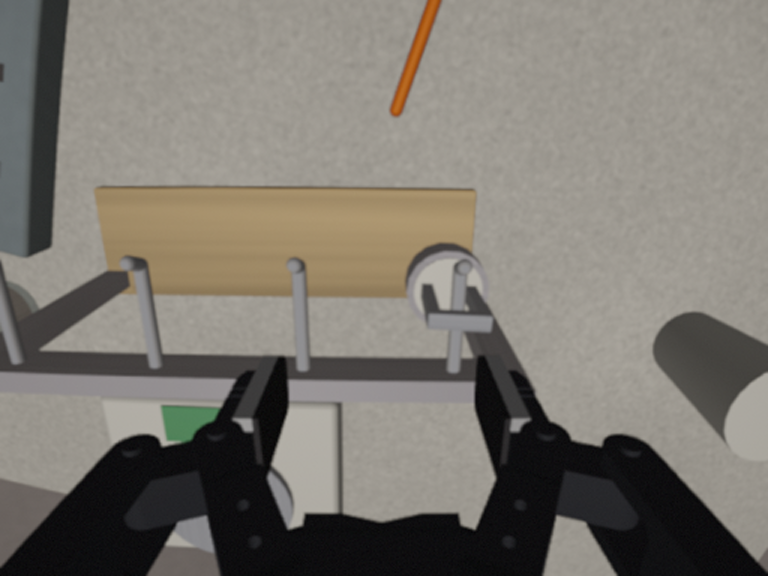

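{"api": "move_arm", "payload": {
  "steps": [0.3,-0.1,2,0,0,0,0,0.3,-0.1,1.8,-2,0,0,0,0.3,0,0,-2.5,0,0,0,0.3,0,0,0,0,0,0,0.3,0,0,0,0,0,0]
}}

```text
t: 12.9
eef_pos: [0.5881, 0.3614, 0.2054]
tool_rot: [-0.0, -0.11, 0.994, -0.0]
contact_force: [-0.2, 0.1, -0.3]
gripper_width: 0.65
```

```bash
python3 - <<'E'
from h import *
c=cam("wrist"); save(c,"e2",s=1.5)
o=status.get_obs();print(o["eef_pos"],o["contact_force"],o["gripper_width"],Rq(o["tool_rot"]).as_matrix()[:,1])
print(proj(c,[[.5875,.363,.1695]])*1.5)
E
```

```text
[0.58869863 0.36164781 0.20645286] [ 0.0658986  -0.35364243  0.58080206] 0.64284296245104 [-2.18716663e-01  9.75788408e-01 -6.26427840e-05]
[[385.82519757 350.26144259]]
```

View pics/e2.png

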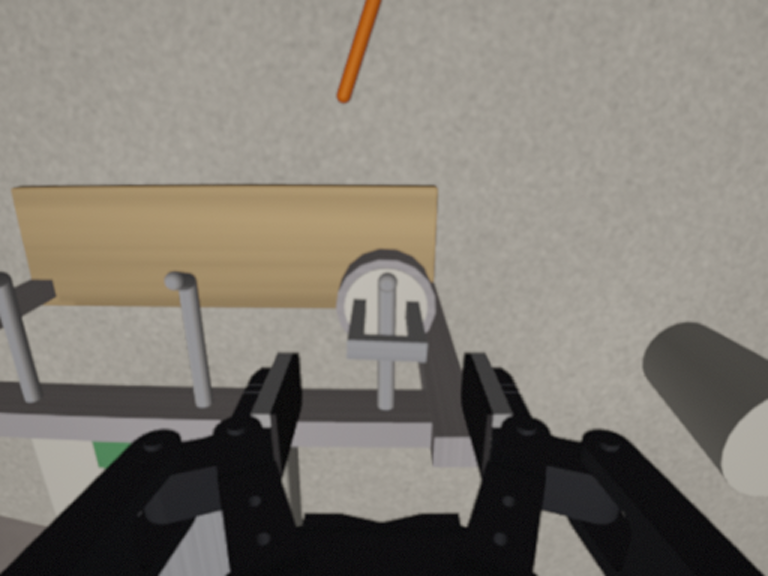

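{"api": "move_arm", "payload": {
  "steps": [0.3,0,0.1,-2,0,0,0,0.3,-0.1,0,-2.2,0,0,0,0.3,0,0,0,0,0,0,-1,0,0,0,0,0,0,-1,0,0,0,0,0,0,-1,0,0,0,0,0,0,-1,0,0,0,0,0,0,-1,0,0,0,0,0,0]
}}

```text
t: 13.75
eef_pos: [0.588, 0.364, 0.1654]
tool_rot: [0.002, -0.111, 0.994, 0.001]
contact_force: [-0.0, 0.1, 6.9]
gripper_width: 0.339
```

{"api": "move_arm", "payload": {
  "steps": [-1,0,0,1.2,0,0,0,-1,0,0,1,0,0,0,-1,0,0,0,0,0,0,-1,-2,-0.4,0,0,0,0,-1,-2,-0.4,0,0,0,0,-1,-2,-0.4,0,0,0,0,-1,0,0,0,0,0,0]
}}

```text
t: 14.45
eef_pos: [0.5238, 0.3514, 0.1849]
tool_rot: [-0.001, -0.112, 0.994, -0.0]
contact_force: [-0.1, 0.4, -2.1]
gripper_width: 0.341
```

```bash
python3 - <<'E'
from h import *
c=cam("wrist"); save(c,"e3",s=1.2)
o=status.get_obs();print(o["eef_pos"],o["contact_force"],o["gripper_width"],Rq(o["tool_rot"]).as_matrix()[:,1])
E
```

```text
[0.52544187 0.35163169 0.18526023] [ 0.38708361  0.05439266 -2.27844313] 0.3381237114500662 [-2.21753067e-01  9.75102853e-01  5.81241699e-05]
```

View pics/e3.png

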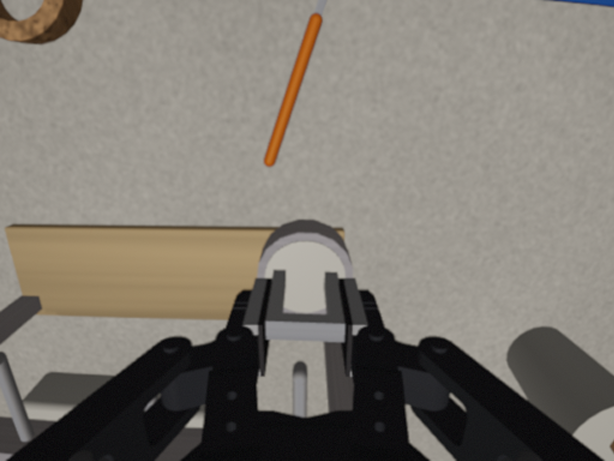

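{"api": "move_arm", "payload": {
  "steps": [-1,0,0,4,0,0,0,-1,0,0,4,0,0,-3,-1,0,-4,2,0,0,-3,-1,0,-4.5,0,0,0,-3,-1,0,-4.5,0,0,0,-3,-1,0,-4.5,0,0,0,-3,-1,0,-4.5,0,0,0,0,-1,0,-4.5,0,0,0,0]
}}

```text
t: 15.3
eef_pos: [0.5272, 0.0844, 0.2857]
tool_rot: [0.001, 0.02, 1.0, 0.0]
contact_force: [1.0, 0.2, -1.6]
gripper_width: 0.34
```

{"api": "move_arm", "payload": {
  "steps": [-1,0,-4.5,0,0,0,0,-1,0,-4.5,0,0,0,0,-1,0,-4.5,0,0,0,0,-1,0,-4.5,0,0,0,0,-1,0,-4.5,0,0,0,0,-1,0,-4.5,0,0,0,0,-1,-1.4,-3,0,0,0,0,-1,0,0,0,0,0,0]
}}

```text
t: 16.1
eef_pos: [0.5104, -0.2202, 0.2857]
tool_rot: [-0.0, 0.025, 1.0, -0.002]
contact_force: [-0.5, -0.1, -2.2]
gripper_width: 0.337
```

```bash
python3 - <<'E'
from h import *
c=cam("wrist"); save(c,"e4",s=1.2)
o=status.get_obs();print(o["eef_pos"],o["contact_force"],o["gripper_width"],Rq(o["tool_rot"]).as_matrix()[:,1])
c=cam("top"); save(c,"e4t",(215,140,385,240),4.5)
E
```

```text
[ 0.51178858 -0.21697553  0.28557031] [ 0.70055516  0.3094631  -1.61319885] 0.3408416833025186 [ 0.04556128  0.9989606  -0.00137796]
```

View pics/e4.png

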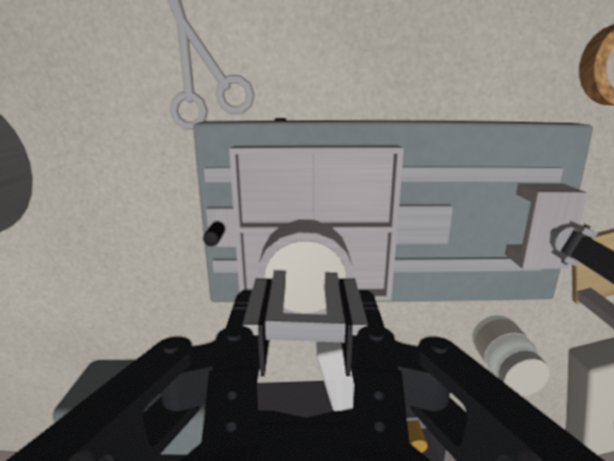

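{"api": "move_arm", "payload": {
  "steps": [-1,0,-1.5,-4,0,0,0,-1,0,-1.6,-4,0,0,0,-1,0,0,-3.5,0,0,0,-1,0,0,-3,0,0,0,-1,0,0,0,0,0,0,-1,0,0,0,0,0,0]
}}

```text
t: 16.8
eef_pos: [0.5135, -0.2436, 0.1406]
tool_rot: [-0.0, 0.019, 1.0, 0.0]
contact_force: [-0.1, -0.1, -0.3]
gripper_width: 0.342
```

```bash
python3 - <<'E'
from h import *
c=cam("wrist"); save(c,"e5",s=1.2)
o=status.get_obs();print(o["eef_pos"],o["contact_force"],o["gripper_width"],Rq(o["tool_rot"]).as_matrix()[:,1])
c=cam("scene"); save(c,"e5s",(120,130,290,270),4)
E
```

```text
[ 0.51414168 -0.24412077  0.14163282] [ 1.15261584 -0.67530553 -1.07647016] 0.33657350505050776 [ 3.80567823e-02  9.99275515e-01 -3.54342475e-04]
```

View pics/e5.png

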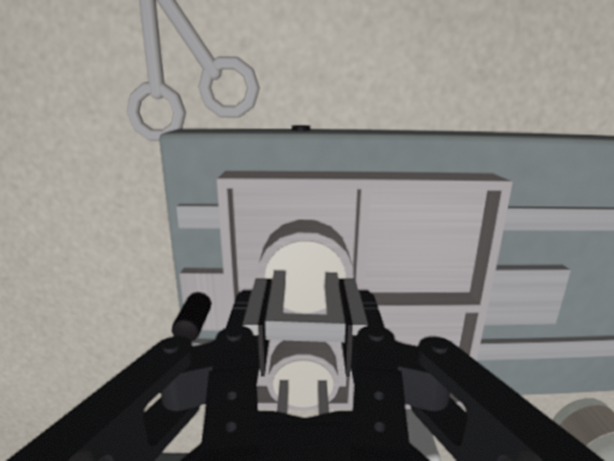

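View pics/e5s.png

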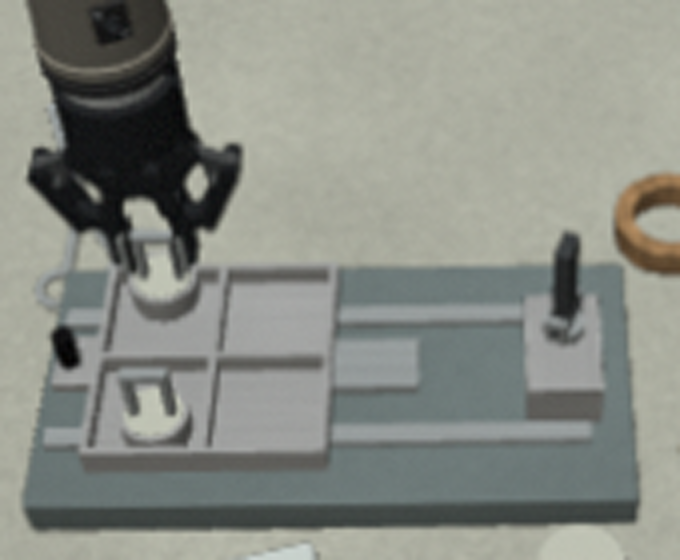

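{"api": "move_arm", "payload": {
  "steps": [-1,-0.2,-0.3,-1.5,0,0,0,-1,0,0,-1.2,0,0,0,-1,0,0,-0.3,0,0,0,-1,0,0,0,0,0,0]
}}

```text
t: 17.3
eef_pos: [0.5108, -0.2484, 0.1118]
tool_rot: [0.001, 0.02, 1.0, 0.0]
contact_force: [-4.7, 1.3, 17.5]
gripper_width: 0.342
```

{"api": "move_arm", "payload": {
  "steps": [-1,0,0,0.2,0,0,0,0.2,0,0,0,0,0,0,0.2,0,0,0,0,0,0,0.2,0,0,0,0,0,0,0.2,0,0,2,0,0,0,0.2,0,0,4,0,0,0,0.2,0,0,4,0,0,0,0.2,0,0,4,0,0,0]
}}

```text
t: 18.1
eef_pos: [0.5103, -0.2474, 0.2534]
tool_rot: [-0.0, 0.02, 1.0, 0.0]
contact_force: [1.0, -0.1, -0.6]
gripper_width: 0.602
```

```bash
python3 - <<'E'
from h import *
c=cam("wrist"); save(c,"f1",s=1.5)
o=status.get_obs();print(o["eef_pos"],o["q"],o["contact_force"],o["gripper_width"],Rq(o["tool_rot"]).as_matrix()[:,1])
for q in("tray_knob","lever_pivot","lever_mid","m1_mid","tray_in"):
    print(q,[(round(x["score"],2),np.round(x["position"],1).tolist()) for x in models.place_of("wrist",q)])
c=cam("scene"); save(c,"f1s",(120,130,290,270),4)
E
```

```text
[ 0.51335012 -0.24919912  0.26019117] [-0.02791483  0.31455498  0.46308478  1.83709489 -0.16453861  1.01785584
  2.03155504] [ 2.1044665  -1.28159188  4.02211849] 0.5966731513775836 [ 0.04027736  0.99918584 -0.00232319]
tray_knob [(0.68, [204.4, 192.1])]
lever_pivot [(0.44, [305.4, 308.7]), (0.21, [250.8, 258.1])]
lever_mid []
m1_mid []
tray_in [(0.91, [194.5, 288.1]), (0.17, [252.5, 256.4])]
```

View pics/f1.png

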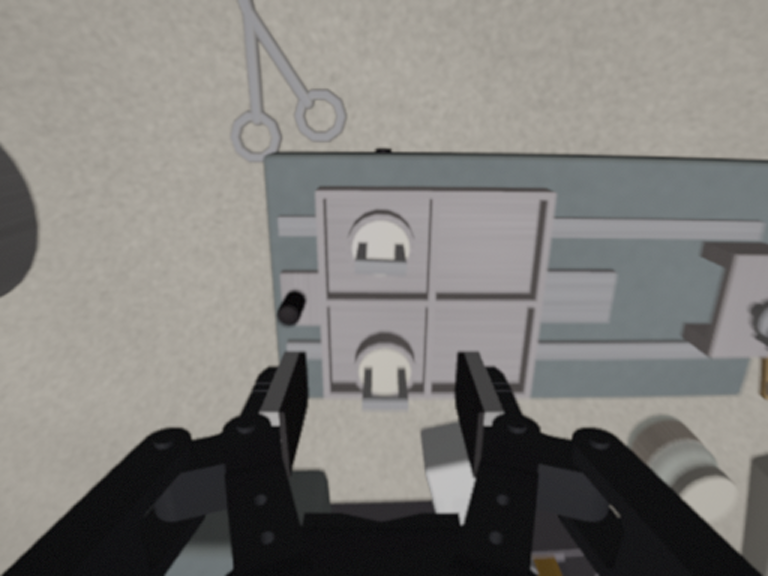

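View pics/f1s.png

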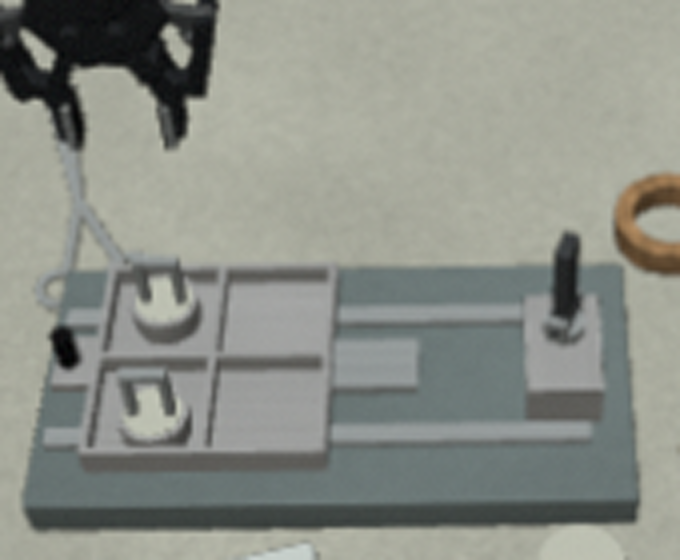

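```bash
python3 - <<'E'
from h import *
W=cam("wrist"); T=cam("top"); S=cam("scene")
save(W,"g1",(170,170,220,230),10); save(T,"g1t",(345,175,385,205),16); save(S,"g1s",(125,200,150,230),20)
E
```

```text
(no output)
```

View pics/g1.png

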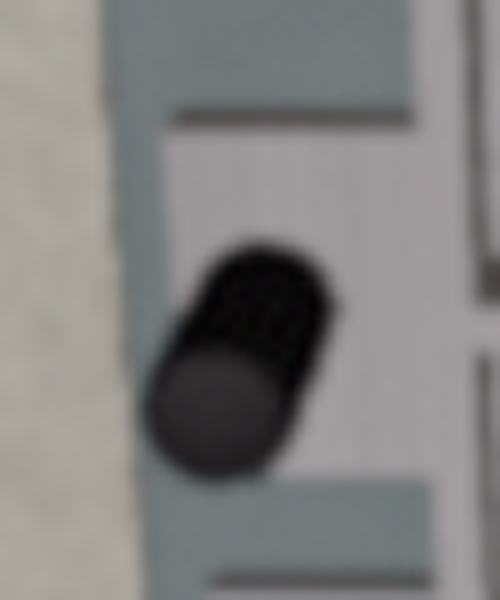

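View pics/g1t.png

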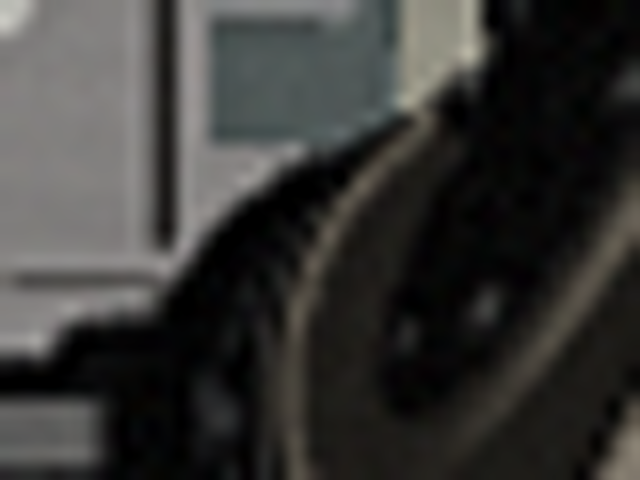

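View pics/g1s.png

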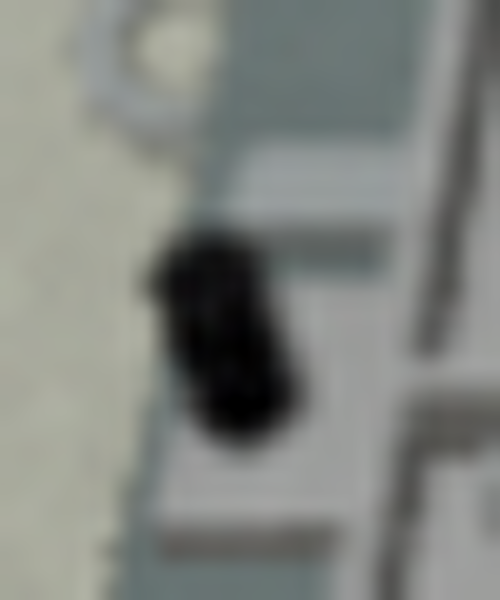

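```bash
python3 - <<'E'
from h import *
W=cam("wrist"); S=cam("scene")
a=ray(W,(191.5,211.3));b=ray(S,(135.3,213.2))
print(tri([a,b]),[atz(W,(191.5,211.3),z).round(4) for z in(.08,.085,.09)],atz(S,(135.3,213.2),.088))
print(atz(W,(170+26.5,170+31),.054))
o=status.get_obs();print(o["eef_pos"])
E
```

```text
(array([ 0.54954633, -0.30984487,  0.09098255]), [0.0011597999195282567, 0.0011597999195283]) [array([ 0.5546, -0.3137,  0.08  ]), array([ 0.5524, -0.3125,  0.085 ]), array([ 0.5502, -0.3113,  0.09  ])] [ 0.54734688 -0.30950132  0.088     ]
[ 0.55380987 -0.31299322  0.054     ]
[ 0.51037375 -0.24736278  0.25150147]
```

{"api": "move_arm", "payload": {
  "steps": [0.2,0.5,-1,0,0,0,-8.5,0.2,0.5,-1,0,0,0,-8.5,0.2,0.5,-1,0,0,0,-8.5,0.2,0.5,-1,0,0,0,-8.5,0.2,0.5,-1,0,0,0,-8.5,0.2,0.5,-1,0,0,0,-8.5,0.2,0.5,-0.3,0,0,0,-8.5,0.2,0.5,0,0,0,0,-8.5]
}}

```text
t: 19.5
eef_pos: [0.5506, -0.3112, 0.252]
tool_rot: [-0.0, 0.578, 0.816, -0.0]
contact_force: [-0.0, 0.5, 0.1]
gripper_width: 0.6
```

{"api": "move_arm", "payload": {
  "steps": [0.2,0,0,-2,0,0,-8.5,0.2,0,0,-2,0,0,-8.5,0.2,0,0,-2,0,0,-5,0.2,0,0,-1,0,0,0,0.2,0,0,0,0,0,0,0.2,0,0,0,0,0,0]
}}

```text
t: 20.1
eef_pos: [0.5509, -0.3108, 0.1828]
tool_rot: [0.0, 0.72, 0.694, 0.0]
contact_force: [-0.4, 0.2, 0.2]
gripper_width: 0.594
```

```bash
python3 - <<'E'
from h import *
c=cam("wrist"); save(c,"g2",s=1.2)
o=status.get_obs();print(o["eef_pos"],o["q"],o["contact_force"],o["gripper_width"],Rq(o["tool_rot"]).as_matrix()[:,1])
print(proj(c,[[.55,-.31,.09]])*1.2)
E
```

```text
[ 0.55110489 -0.31101519  0.18327854] [-0.12124838  0.59326244  0.76793418  1.76825497 -0.48738636  0.97862476
  0.80261564] [-0.28782065 -0.28228405  1.0552881 ] 0.602162027952397 [ 0.99926655 -0.03826576  0.00144581]
[[302.29606442 235.77836919]]
```

View pics/g2.png

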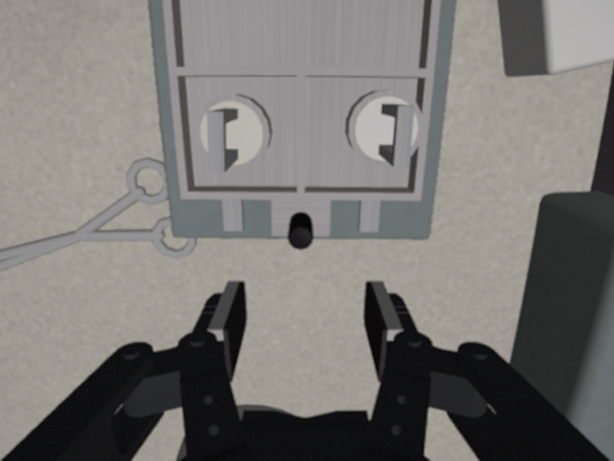

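{"api": "move_arm", "payload": {
  "steps": [0,0,0.1,-4,0,0,0,0,0,0,-3,0,0,0,0,0,0,-2.5,0,0,0,0,0,0,0,0,0,0,-1,0,0,0,0,0,0,-1,0,0,0,0,0,0,-1,0,0,0,0,0,0,-1,0,0,0,0,0,0],
  "newtons": 40
}}

```text
t: 20.95
eef_pos: [0.5481, -0.3101, 0.0883]
tool_rot: [-0.001, 0.721, 0.693, -0.001]
contact_force: [-8.4, 1.2, 6.4]
gripper_width: 0.177
```

{"api": "move_arm", "payload": {
  "steps": [-1,0,0,0,0,0,0]
}}

```text
t: 21.05
eef_pos: [0.5482, -0.3101, 0.0883]
tool_rot: [-0.001, 0.721, 0.693, -0.001]
contact_force: [-7.7, 1.9, 5.3]
gripper_width: 0.175
```

```bash
python3 - <<'E'
from h import *
c=cam("wrist"); save(c,"g3",s=1.2)
o=status.get_obs();print(o["eef_pos"],o["contact_force"],o["gripper_width"])
E
```

```text
[ 0.54814333 -0.31015009  0.08826986] [-8.133687    0.22489785  5.88037035] 0.17224941937230165
```

View pics/g3.png

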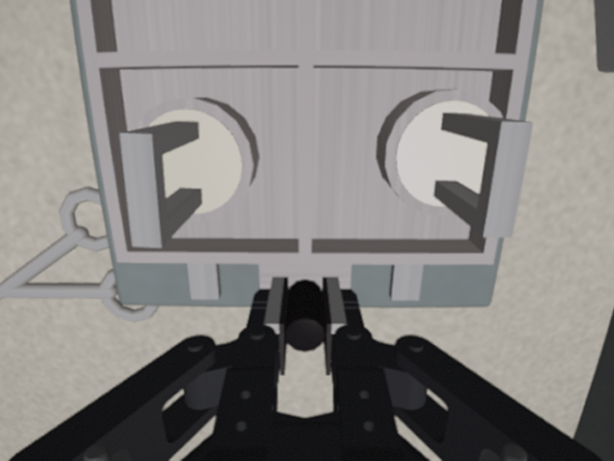

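{"api": "move_arm", "payload": {
  "steps": [-1,-0.2,0.5,0,0,0,0,-1,0.05,1,0,0,0,0,-1,0.05,1,0,0,0,0,-1,0.05,1,0,0,0,0,-1,0.05,1,0,0,0,0,-1,0,1,0,0,0,0,-1,0.05,1,0,0,0,0,-1,0.05,1,0,0,0,0]
}}

```text
t: 21.9
eef_pos: [0.5515, -0.2342, 0.0883]
tool_rot: [0.0, 0.721, 0.693, 0.0]
contact_force: [-4.8, -3.6, 6.6]
gripper_width: 0.172
```

```bash
python3 - <<'E'
from h import *
c=cam("wrist"); save(c,"g4",s=1.2)
o=status.get_obs();print(o["eef_pos"],o["contact_force"],o["gripper_width"])
E
```

```text
[ 0.5515997  -0.23174985  0.08817537] [-6.29430629 -0.11455207 13.2945327 ] 0.17208374129215254
```

View pics/g4.png

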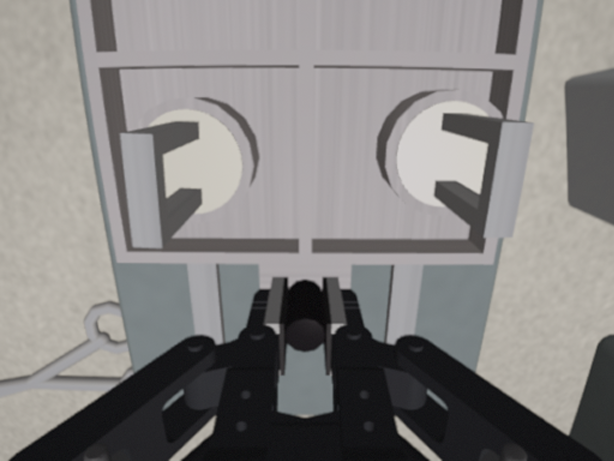

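{"api": "move_arm", "payload": {
  "steps": [-1,0.05,1,0,0,0,0,-1,0.05,1,0,0,0,0,-1,0.05,1,0,0,0,0,-1,0,0.5,0,0,0,0,-1,0,0.3,0,0,0,0]
}}

```text
t: 22.45
eef_pos: [0.5532, -0.1955, 0.0883]
tool_rot: [-0.0, 0.721, 0.693, 0.0]
contact_force: [-3.5, -1.7, 6.7]
gripper_width: 0.176
```

{"api": "move_arm", "payload": {
  "steps": [-1,0,0.3,0,0,0,0,-1,0,0.3,0,0,0,0,-1,0,0,0,0,0,0]
}}

```text
t: 22.75
eef_pos: [0.5532, -0.1946, 0.0883]
tool_rot: [0.004, 0.722, 0.692, -0.002]
contact_force: [-1.2, -14.7, -1.8]
gripper_width: 0.172
```

{"api": "move_arm", "payload": {
  "steps": [-1,0,0.4,0,0,0,0,-1,0,0,0,0,0,0]
}}

```text
t: 22.95
eef_pos: [0.5532, -0.1944, 0.0884]
tool_rot: [0.006, 0.723, 0.691, -0.003]
contact_force: [1.1, -23.4, -9.6]
gripper_width: 0.17
```

{"api": "move_arm", "payload": {
  "steps": [-1,0,-0.5,0,0,0,0,0,0,0,0,0,0,0,0,0,0,0,0,0,0,0,0,0,0,0,0,0,0,0,0,2,0,0,0,0,0,0,3,0,0,0,0,0,0,4,0,0,0,0,0,0,4,0,0,0]
}}

```text
t: 23.75
eef_pos: [0.553, -0.1902, 0.2183]
tool_rot: [-0.001, 0.72, 0.694, -0.0]
contact_force: [1.1, 0.5, -0.9]
gripper_width: 0.502
```

{"api": "move_arm", "payload": {
  "steps": [0,0,2,4,0,0,8,0,0,2,2,0,0,8,0,0,2,0,0,0,8,0,0,2,0,0,0,8,0,0,2,0,0,0,8,0,0,0,0,0,0,0]
}}

```text
t: 24.35
eef_pos: [0.5535, -0.0871, 0.2772]
tool_rot: [-0.001, 0.437, 0.9, 0.001]
contact_force: [0.3, 0.3, 0.8]
gripper_width: 0.5
```

```bash
python3 - <<'E'
from h import *
c=cam("wrist"); save(c,"h1",s=1.5)
o=status.get_obs();print(o["eef_pos"],o["q"],o["contact_force"],o["gripper_width"],Rq(o["tool_rot"]).as_matrix()[:,1])
for q in("lever_pivot","lever_mid"):
    print(q,[(round(x["score"],2),np.round(x["position"],1).tolist()) for x in models.place_of("wrist",q)])
c=cam("scene"); save(c,"h1s",(120,130,290,270),4)
for q in("lever_pivot","lever_mid"):
    print(q,[(round(x["score"],2),np.round(x["position"],1).tolist()) for x in models.place_of("scene",q)])
c=cam("top"); save(c,"h1t",(215,140,385,240),4.5)
E
```

```text
[ 0.55333431 -0.08930715  0.27728467] [-0.52430378  0.3188785   0.72129037  1.84543281 -0.24044038  1.06572966
  0.95025341] [-0.14692791 -0.458167   -0.29743848] 0.4972799887671969 [0.78955684 0.6136767  0.00094864]
lever_pivot [(0.63, [82.8, 335.7])]
lever_mid [(0.62, [84.3, 349.7])]
lever_pivot [(0.65, [205.7, 259.4])]
lever_mid [(0.42, [194.9, 262.1])]
```

View pics/h1.png

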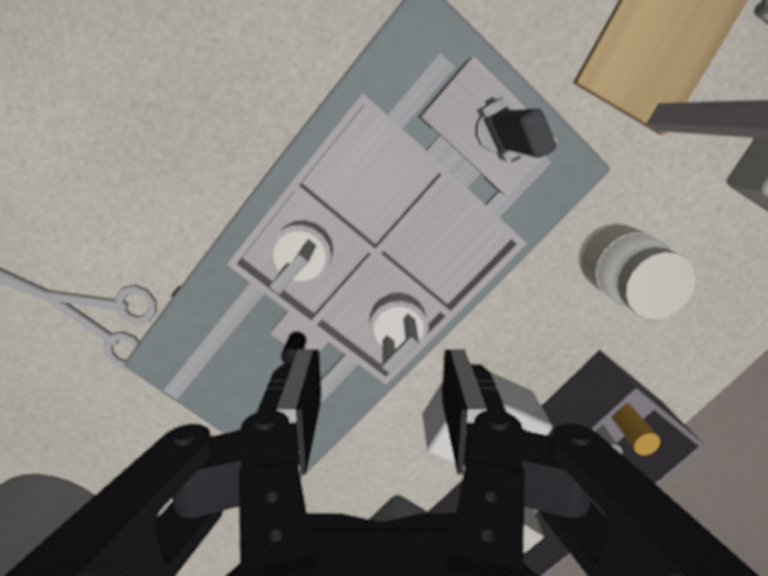

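View pics/h1s.png

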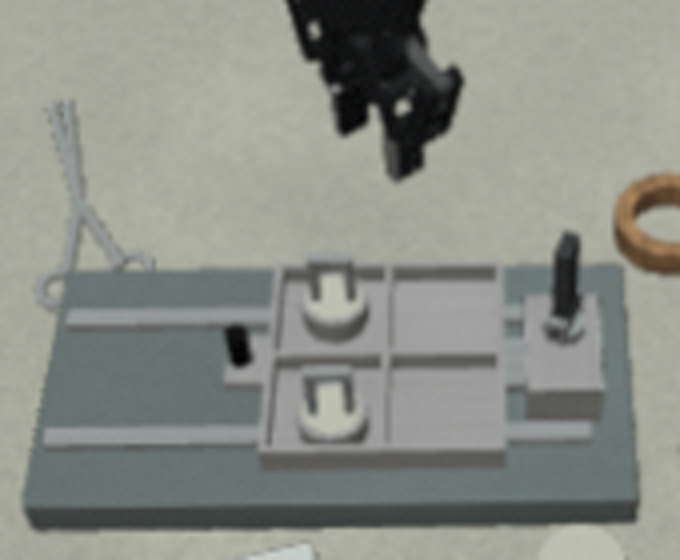

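View pics/h1t.png

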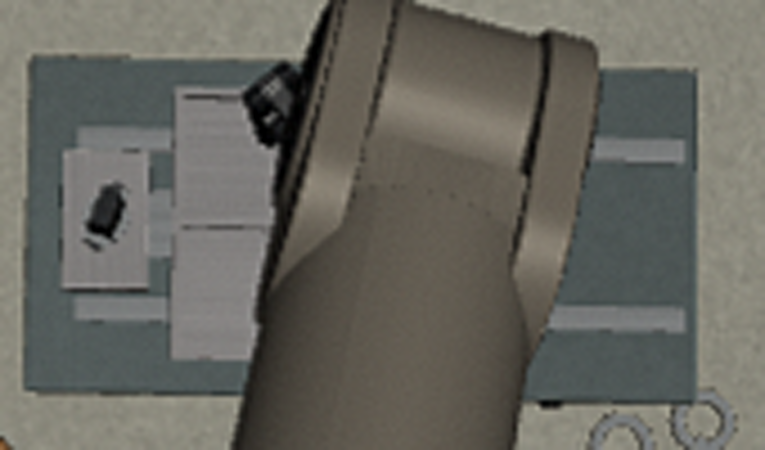

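{"api": "move_arm", "payload": {
  "steps": [0.2,0.3,2.2,0.5,0,0,7,0.2,0.3,2.2,0.5,0,0,7,0.2,0.3,2.2,0.5,0,0,7,0.2,0.3,2.2,0,0,0,7,0.2,0.3,2,0,0,0,5.4,0.2,0,0,0,0,0,0]
}}

```text
t: 25.3
eef_pos: [0.5686, 0.0195, 0.292]
tool_rot: [-0.0, 0.161, 0.987, 0.001]
contact_force: [0.3, 0.4, 0.0]
gripper_width: 0.599
```

```bash
python3 - <<'E'
from h import *
c=cam("wrist"); save(c,"h2",s=1.5)
o=status.get_obs();print(o["eef_pos"],o["q"],o["gripper_width"],Rq(o["tool_rot"]).as_matrix()[:,1])
for q in("lever_pivot","lever_mid"):
    print(q,[(round(x["score"],2),np.round(x["position"],1).tolist()) for x in models.place_of("wrist",q)])
print(proj(c,[[.5698,.0193,.185]])*1.5)
E
```

```text
[0.56831561 0.01727625 0.29202483] [-0.59700882  0.29444023  0.56967418  1.80300241 -0.17693542  1.09535643
  1.27644006] 0.5976137436318423 [ 3.23048009e-01  9.46382565e-01 -1.58145734e-04]
lever_pivot [(0.86, [155.6, 254.2])]
lever_mid [(0.55, [169.3, 250.5])]
[[380.83309281 287.24514411]]
```

View pics/h2.png

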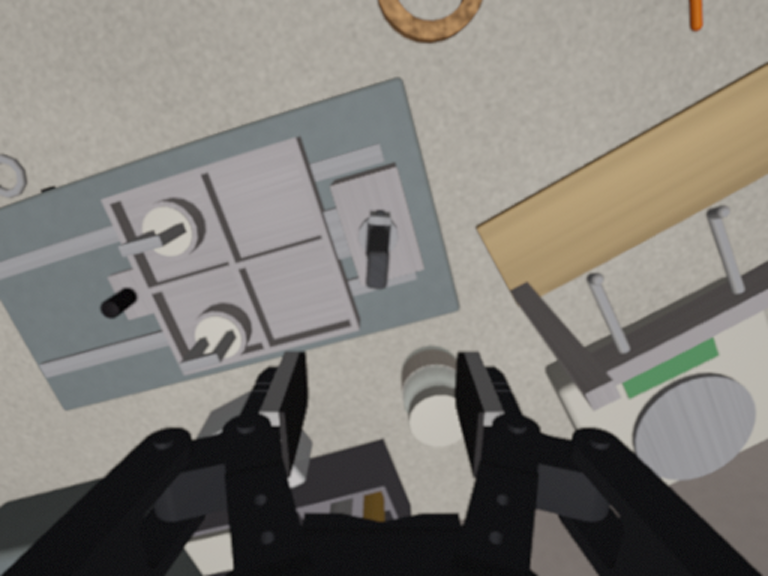

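```bash
python3 - <<'E'
from h import *
W=cam("wrist");T=cam("top");S=cam("scene")
save(W,"h3",(220,130,290,200),9); save(T,"h3t",(225,175,255,200),24); save(S,"h3s",(245,180,275,215),17)
E
```

```text
(no output)
```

View pics/h3.png

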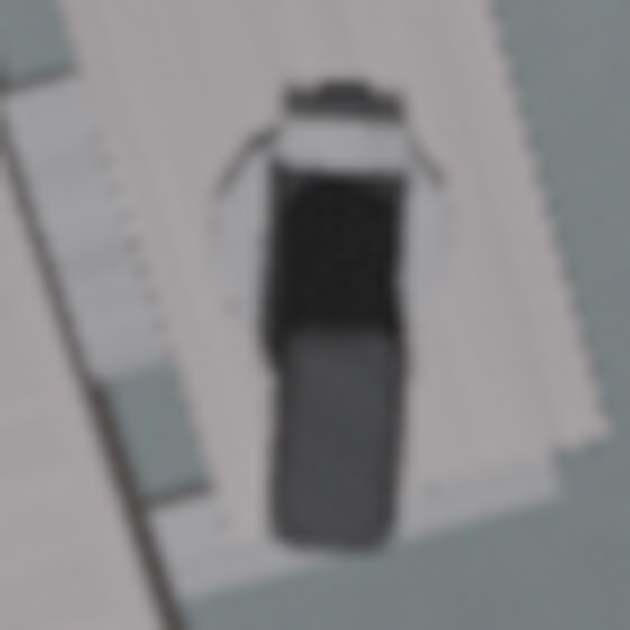

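View pics/h3s.png

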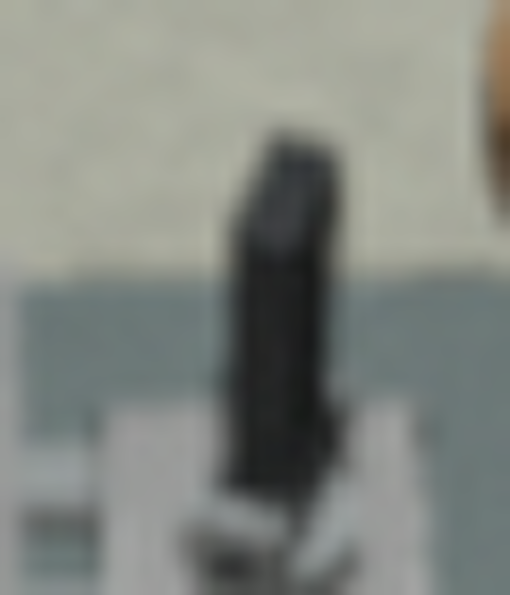

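View pics/h3t.png

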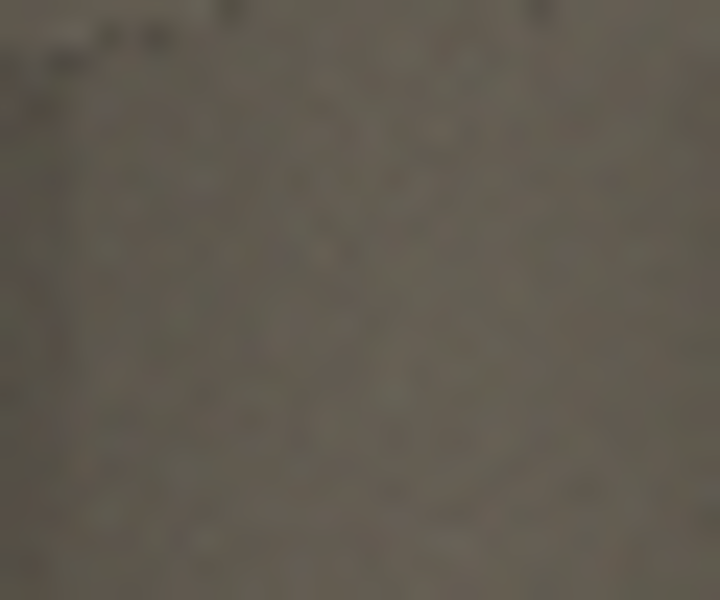

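```bash
python3 - <<'E'
from h import *
W=cam("wrist");S=cam("scene")
T=cams.read_camera("top")
w=(257.6,178.7);s=(261.9,191.2);t=(215+107/4.5,140+190/4.5)
print(tri([ray(W,w),ray(S,s)]),tri([ray(W,w),ray(S,s),ray(T,t)]))
for z in(.17,.175,.18,.185):print(z,atz(W,w,z),atz(S,s,z),atz(T,t,z))
# bolt flange/washer circle in wrist: center approx
print(atz(W,(220+335/9,130+230/9),.095), proj(W,[[.566,.021,.095]]))
o=status.get_obs();print(o["eef_pos"])
E
```

```text
(array([0.56432776, 0.02028784, 0.1726462 ]), [0.0006833027026128253, 0.0006833027026128533]) (array([0.5669792 , 0.019506  , 0.17420798]), [0.003099646686738948, 0.0015263857839023958, 0.003834675602709078])
0.17 [0.5650689  0.01935341 0.17      ] [0.56217717 0.02121047 0.17      ] [0.57091423 0.01807339 0.17      ]
0.175 [0.5634796  0.01984034 0.175     ] [0.56649824 0.02073465 0.175     ] [0.57049217 0.01810154 0.175     ]
0.18 [0.56189031 0.02032727 0.18      ] [0.5708193  0.02025883 0.18      ] [0.57007011 0.0181297  0.18      ]
0.185 [0.56030102 0.02081419 0.185     ] [0.57514036 0.01978302 0.185     ] [0.56964805 0.01815785 0.185     ]
[0.56441152 0.02001191 0.095     ] [[258.59349622 156.63939146]]
[0.56812519 0.01583037 0.29230546]
```

{"api": "move_arm", "payload": {
  "steps": [0.2,-0.4,0.2,-3,0,0,-1.5,0.2,0,0,-3,0,0,0,0.2,0,0,-1.5,0,0,0,0.2,0,0,0,0,0,0,0.2,0,0,0,0,0,0,0.2,0,0,0,0,0,0]
}}

```text
t: 26.35
eef_pos: [0.565, 0.0183, 0.2185]
tool_rot: [0.001, 0.177, 0.984, 0.0]
contact_force: [0.2, 0.4, 0.3]
gripper_width: 0.601
```

```bash
python3 - <<'E'
from h import *
for i in range(5):
    c=cam("wrist"); o=status.get_obs();print(o["eef_pos"])
save(c,"h4",s=1.5)
print(o["q"],Rq(o["tool_rot"]).as_matrix()[:,1], proj(c,[[.564,.02,.173]])*1.5)
E
```

```text
[0.56501585 0.01842806 0.2185267 ]
[0.56491662 0.0185236  0.21843101]
[0.56475047 0.01853326 0.21826552]
[0.56462696 0.01852744 0.21807519]
[0.56449362 0.01858802 0.21789127]
[-0.57307783  0.37107756  0.54589131  1.89206078 -0.23558966  0.94078525
  1.29778814] [3.47921417e-01 9.37523402e-01 7.47083297e-04] [[383.35865032 337.04419673]]
```

View pics/h4.png

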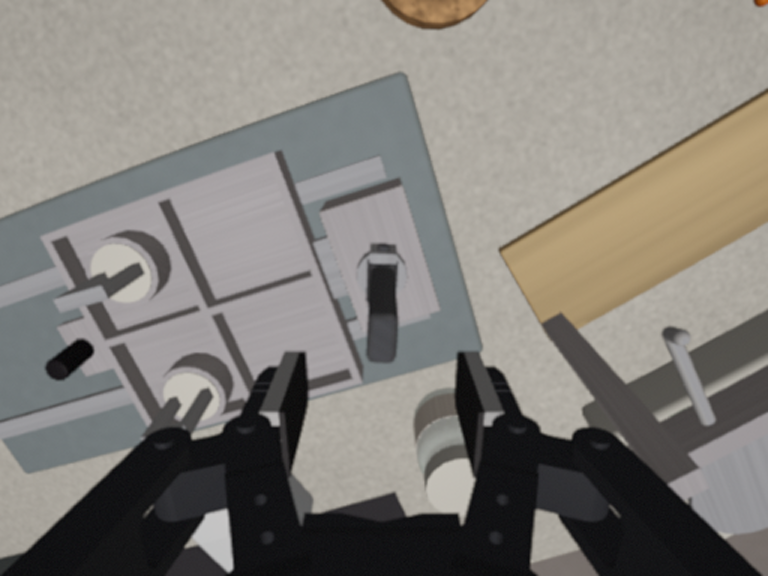

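{"api": "move_arm", "payload": {
  "steps": [0.2,0,0.15,-2.5,0,0,0,0.2,0,0,-2.5,0,0,0,0.2,0,0,-1.2,0,0,0,0.2,0,0,0,0,0,0,0.2,0,0,0,0,0,0]
}}

```text
t: 27.1
eef_pos: [0.5647, 0.0199, 0.1559]
tool_rot: [0.0, 0.177, 0.984, 0.0]
contact_force: [0.6, -0.1, -0.1]
gripper_width: 0.6
```

{"api": "move_arm", "payload": {
  "steps": [-1,0,0,0,0,0,0,-1,0,0,0,0,0,0,-1,0,0,0,0,0,0,-1,0,0,0,0,0,0,-1,0,0,0,0,0,0],
  "newtons": 50
}}

```text
t: 27.6
eef_pos: [0.5646, 0.0191, 0.1562]
tool_rot: [0.001, 0.177, 0.984, -0.0]
contact_force: [-2.3, -2.5, 6.2]
gripper_width: 0.135
```

```bash
python3 - <<'E'
from h import *
c=cam("wrist"); o=status.get_obs();print(o["eef_pos"],o["contact_force"],o["torque"],o["q"],Rq(o["tool_rot"]).as_matrix()[:,1])
save(c,"h5",s=1.2)
E
```

```text
[0.56461511 0.01913753 0.1562257 ] [-1.3329886  -2.6214806   5.49564173] [-0.63784548  0.40377917 -0.06426291] [-0.5373228   0.45376999  0.50741339  1.94118405 -0.29537846  0.81840749
  1.34536704] [3.48795923e-01 9.37198700e-01 2.83193119e-05]
```

View pics/h5.png

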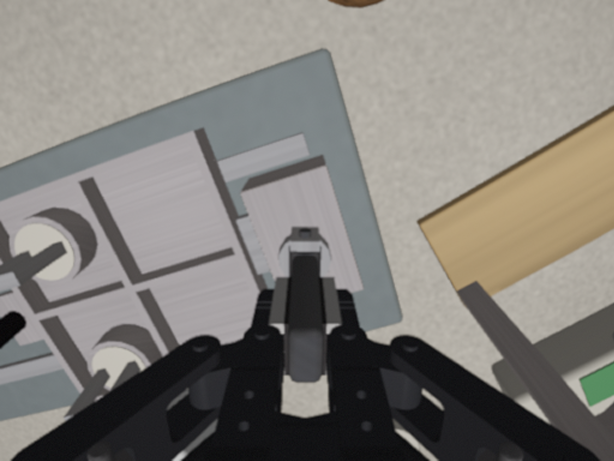

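{"api": "move_arm", "payload": {
  "steps": [-1,0,0,-0.03,0,0,-8,-1,0,0,-0.03,0,0,-8,-1,0,0,-0.03,0,0,-8,-1,0,0,-0.03,0,0,-8,-1,0,0,-0.03,0,0,-8,-1,0,0,-0.03,0,0,-8,-1,0,0,-0.03,0,0,-8,-1,0,0,-0.02,0,0,-8]
}}

```text
t: 28.45
eef_pos: [0.5634, 0.0179, 0.1539]
tool_rot: [0.0, 0.674, 0.739, -0.001]
contact_force: [-5.1, -4.6, 9.8]
gripper_width: 0.129
```

```bash
python3 - <<'E'
from h import *
c=cam("wrist"); o=status.get_obs();print(o["eef_pos"],o["contact_force"],o["torque"],o["q"],Rq(o["tool_rot"]).as_matrix().round(3),o["gripper_width"])
save(c,"h6",s=1.2)
E
```

```text
[0.56339508 0.01797885 0.15378338] [-6.34163202 -5.27471613 12.43205687] [-1.04691292  1.61095551 -0.05399426] [-0.74111045  0.53679549  0.80118308  1.95601447 -0.50341903  0.86049381
  0.41415584] [[-0.084  0.996 -0.001]
 [ 0.996  0.084 -0.002]
 [-0.002 -0.002 -1.   ]] 0.13674972273490696
```

View pics/h6.png

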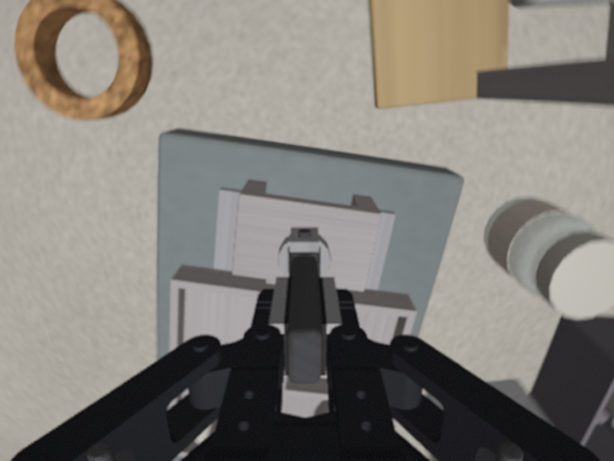

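{"api": "move_arm", "payload": {
  "steps": [-1,0,0,-0.02,0,0,-8,-1,0,0,-0.03,0,0,-8,-1,0,0,-0.02,0,0,-8,-1,0,0,-0.03,0,0,-8,-1,0,0,-0.02,0,0,-8,-1,0,0,-0.03,0,0,-8,-1,0,0,-0.02,0,0,-8,-1,0,0,-0.02,0,0,-8]
}}

```text
t: 29.3
eef_pos: [0.562, 0.0186, 0.1517]
tool_rot: [-0.001, 0.963, 0.269, -0.002]
contact_force: [-10.7, -3.5, 10.8]
gripper_width: 0.131
```

```bash
python3 - <<'E'
from h import *
o=status.get_obs();print(o["eef_pos"],o["contact_force"],o["torque"],o["q"],Rq(o["tool_rot"]).as_matrix().round(3),o["gripper_width"])
E
```

```text
[0.56196005 0.01860429 0.15165312] [-10.73427253  -3.47949578  10.80429771] [-0.51816799  2.16469981  0.02192758] [-0.90109677  0.68407661  1.08130384  1.9669113  -0.74608457  0.96410721
 -0.47015915] [[ 0.855  0.519 -0.004]
 [ 0.519 -0.855  0.   ]
 [-0.004 -0.002 -1.   ]] 0.13145993509408752
```

{"api": "move_arm", "payload": {
  "steps": [-1,-0.1,0,-0.02,0,0,-8,-1,-0.1,0,-0.03,0,0,-8,-1,0,0,-0.02,0,0,-8,-1,0,0,-0.03,0,0,-8,-1,0,0,-0.02,0,0,-8,-1,0,0,-0.02,0,0,-8]
}}

```text
t: 29.9
eef_pos: [0.5614, 0.0199, 0.1501]
tool_rot: [-0.0, 0.989, -0.145, -0.001]
contact_force: [-4.4, -0.9, 5.5]
gripper_width: 0.134
```

```bash
python3 - <<'E'
from h import *
c=cam("wrist");save(c,"h7",s=1.2)
o=status.get_obs();print(o["eef_pos"],o["contact_force"],o["torque"],o["q"],Rq(o["tool_rot"]).as_matrix().round(3),o["gripper_width"])
E
```

```text
[0.56151189 0.01989617 0.14997804] [-5.64362501  1.10725907 10.66454995] [ 0.16643858  1.24825839 -0.03955163] [-0.9760255   0.83272555  1.26417598  1.9739913  -0.92390553  1.08330237
 -1.15734934] [[ 0.956 -0.294 -0.002]
 [-0.294 -0.956 -0.   ]
 [-0.001  0.001 -1.   ]] 0.13372635310363132
```

View pics/h7.png

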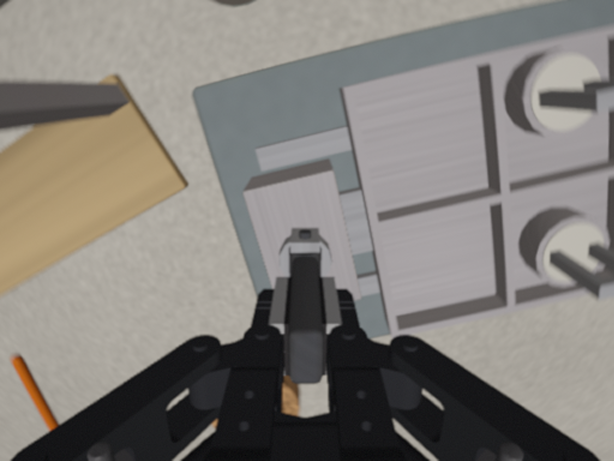

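{"api": "move_arm", "payload": {
  "steps": [0,0,0,0,0,0,0,0,0,0,0,0,0,0,0,0,0,0,0,0,0,0,0,0,3,0,0,0,0,0,0,3,0,0,0,0,0,0,1,0,0,8,0,0,0,0,0,0,8,0,0,0,0,0,0,8]
}}

```text
t: 30.75
eef_pos: [0.5625, 0.0202, 0.2201]
tool_rot: [-0.0, 0.998, 0.07, 0.001]
contact_force: [-0.3, 0.5, -0.4]
gripper_width: 0.495
```

{"api": "move_arm", "payload": {
  "steps": [0,0,0,0,0,0,8,0,0,0,0,0,0,8,0,0,0,0,0,0,8,0,0,0,0,0,0,8,0,0,0,0,0,0,8,0,0,0,0,0,0,8,0,0,0,0,0,0,8,0,0,0,0,0,0,8]
}}

```text
t: 31.55
eef_pos: [0.5622, 0.0202, 0.2199]
tool_rot: [-0.0, 0.809, 0.588, 0.0]
contact_force: [-0.5, 0.0, 0.8]
gripper_width: 0.501
```

{"api": "move_arm", "payload": {
  "steps": [0,0,0,0,0,0,8,0,0,0,0,0,0,8,0,0,0,0,0,0,8,0,0,0,0,0,0,8,0,0,0,0,0,0,8,0,0,0,0,0,0,8,0,0,0,0,0,0,8,0,0,0,0,0,0,8]
}}

```text
t: 32.35
eef_pos: [0.5622, 0.0201, 0.2199]
tool_rot: [0.0, 0.375, 0.927, 0.0]
contact_force: [-0.2, -0.7, -0.5]
gripper_width: 0.5
```

{"api": "move_arm", "payload": {
  "steps": [0,0,0,0,0,0,8,0,0,0,0,0,0,8,0,0,0,0,0,0,8,0,0,0,0,0,0,4,0,0,0,0,0,0,0]
}}

```text
t: 32.85
eef_pos: [0.5622, 0.0199, 0.2199]
tool_rot: [0.0, 0.142, 0.99, 0.0]
contact_force: [0.4, -0.5, 0.3]
gripper_width: 0.5
```

```bash
python3 - <<'E'
from h import *
c=cam("wrist");save(c,"i1",s=1.2)
o=status.get_obs();print(o["eef_pos"],o["q"],Rq(o["tool_rot"]).as_matrix().round(3),o["gripper_width"])
y=Rq(o["tool_rot"]).as_matrix()[:,1];print(np.degrees(np.arctan2(y[1],y[0])))
print(proj(c,[[.562,.0195,.167]])*1.2)
E
```

```text
[0.56218554 0.01990313 0.21989058] [-0.60462128  0.37077683  0.58246527  1.89656143 -0.24897569  0.94558139
  1.37712829] [[-0.959  0.283  0.   ]
 [ 0.283  0.959  0.001]
 [-0.     0.001 -1.   ]] 0.49895320808294435
73.5400755253493
[[303.56788954 264.51587343]]
```

View pics/i1.png

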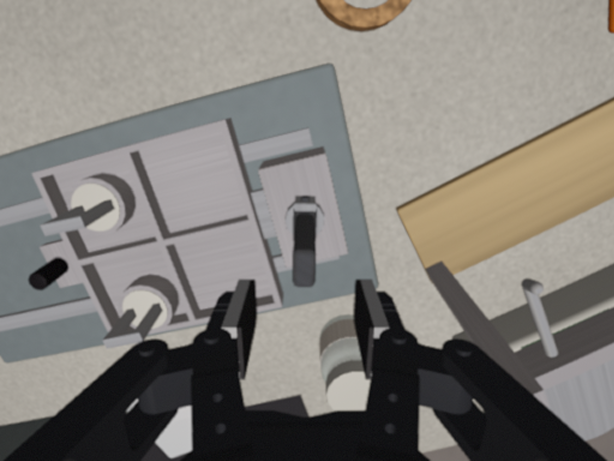

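{"api": "move_arm", "payload": {
  "steps": [0,0,0,-3,0,0,0,0,0,0,-3,0,0,0,0,0,0,-1,0,0,0,0,0,0,0,0,0,0,-1,0,0,0,0,0,0,-1,0,0,0,0,0,0,-1,0,0,0,0,0,0,-1,0,0,0,0,0,0]
}}

```text
t: 33.7
eef_pos: [0.5631, 0.0196, 0.1511]
tool_rot: [0.001, 0.143, 0.99, 0.0]
contact_force: [-1.4, -0.9, 7.9]
gripper_width: 0.133
```

{"api": "move_arm", "payload": {
  "steps": [-1,0,0,0,0,0,0,-1,0,0,-0.02,0,0,-8,-1,0,0,-0.03,0,0,-8,-1,0,0,-0.02,0,0,-8,-1,0,0,-0.03,0,0,-8,-1,0,0,-0.02,0,0,-8,-1,0,0,-0.03,0,0,-8,-1,0,0,-0.02,0,0,-8]
}}

```text
t: 34.5
eef_pos: [0.5629, 0.0193, 0.1492]
tool_rot: [0.001, 0.593, 0.805, 0.001]
contact_force: [-0.9, -2.4, 3.2]
gripper_width: 0.136
```

{"api": "move_arm", "payload": {
  "steps": [-1,0,0,-0.03,0,0,-8,-1,0,0,-0.02,0,0,-8,-1,0,0,-0.03,0,0,-8,-1,0,0,-0.02,0,0,-8,-1,0,0,-0.03,0,0,-8,-1,0,0,-0.02,0,0,-8,-1,0,0,-0.03,0,0,-8,-1,0,0,-0.03,0,0,-8]
}}

```text
t: 35.3
eef_pos: [0.5626, 0.0194, 0.1469]
tool_rot: [0.0, 0.929, 0.369, 0.001]
contact_force: [-2.4, -2.6, 5.8]
gripper_width: 0.134
```

```bash
python3 - <<'E'
from h import *
o=status.get_obs();print(o["eef_pos"],o["contact_force"],o["torque"],o["q"],o["gripper_width"])
y=Rq(o["tool_rot"]).as_matrix()[:,1];print(np.degrees(np.arctan2(y[1],y[0])))
E
```

```text
[0.56262497 0.01938093 0.14694709] [-2.43688667 -2.6168431   5.83023368] [-0.66398895  0.47179101  0.05087111] [-0.89871988  0.687456    1.07357599  1.97229962 -0.75529099  0.94988869
 -0.25484027] 0.13395468486251835
-46.68807457308231
```

{"api": "move_arm", "payload": {
  "steps": [-1,0,0,-0.03,0,0,-8,-1,0,0,-0.03,0,0,-8,-1,0,0,-0.02,0,0,-8,-1,0,0,-0.03,0,0,-8,-1,0,0,-0.02,0,0,-5,-1,0,0,0,0,0,0]
}}

```text
t: 35.9
eef_pos: [0.5625, 0.0195, 0.1456]
tool_rot: [0.0, 0.998, 0.057, 0.0]
contact_force: [-2.3, -1.3, 8.2]
gripper_width: 0.136
```

```bash
python3 - <<'E'
from h import *
o=status.get_obs();print(o["eef_pos"],o["contact_force"],o["torque"],o["q"],o["gripper_width"])
y=Rq(o["tool_rot"]).as_matrix()[:,1];print(np.degrees(np.arctan2(y[1],y[0])))
E
```

```text
[0.56251781 0.01948202 0.14556863] [-2.34295537 -1.32228057  8.23631918] [-0.28035572  0.6942958  -0.09189026] [-0.95809567  0.80032559  1.215731    1.97565254 -0.89256918  1.04180828
 -0.77538715] 0.13633287455483567
-83.51462232943902
```

{"api": "move_arm", "payload": {
  "steps": [-1,0,0,-0.02,0,0,-4,-1,0,0,0,0,0,0]
}}

```text
t: 36.1
eef_pos: [0.5625, 0.0195, 0.1455]
tool_rot: [0.0, 1.0, 0.022, 0.0]
contact_force: [-2.1, -2.5, 8.3]
gripper_width: 0.129
```

```bash
python3 - <<'E'
from h import *
o=status.get_obs();print(o["eef_pos"],o["contact_force"],o["torque"],o["q"],o["gripper_width"])
y=Rq(o["tool_rot"]).as_matrix()[:,1];print(np.degrees(np.arctan2(y[1],y[0])))
E
```

```text
[0.56253175 0.0195115  0.14546064] [-2.10567068 -2.47205602  8.32667529] [-0.29301765  0.6566804  -0.09980743] [-0.96252987  0.81241781  1.22922083  1.97600574 -0.90629425  1.05239828
 -0.8324746 ] 0.12857058927380774
-87.47260443729597
```

{"api": "move_arm", "payload": {
  "steps": [-1,0,0,-0.01,0,0,-4,-1,0,0,0,0,0,0]
}}

```text
t: 36.3
eef_pos: [0.5625, 0.0195, 0.1453]
tool_rot: [0.0, 1.0, -0.013, 0.0]
contact_force: [-1.2, -1.3, 7.6]
gripper_width: 0.134
```

```bash
python3 - <<'E'
from h import *
o=status.get_obs();print(o["eef_pos"],o["contact_force"],o["torque"],o["q"],o["gripper_width"])
y=Rq(o["tool_rot"]).as_matrix()[:,1];print(np.degrees(np.arctan2(y[1],y[0])))
E
```

```text
[0.56251748 0.01952933 0.14531795] [-1.2137269  -1.31543666  7.56374747] [-0.33239803  0.64571721 -0.04088303] [-0.9669632   0.8250602   1.24287238  1.97631146 -0.91984561  1.06337447
 -0.89051004] 0.1341871819864526
-91.47035733883436
```

Not at the stop yet; continue in small turns.

{"api": "move_arm", "payload": {
  "steps": [-1,0,0,0,0,0,-3,-1,0,0,0,0,0,0]
}}

```text
t: 36.5
eef_pos: [0.5625, 0.0196, 0.1453]
tool_rot: [0.0, 0.999, -0.038, 0.0]
contact_force: [-1.7, -2.0, 6.5]
gripper_width: 0.133
```

```bash
cat > st.py <<'E'
from h import *
o=status.get_obs();print(o["eef_pos"].round(4),o["contact_force"].round(1),o["torque"].round(3),o["q"].round(3),round(o["gripper_width"],3))
y=Rq(o["tool_rot"]).as_matrix()[:,1];print(np.degrees(np.arctan2(y[1],y[0])))
E
python3 st.py
```

```text
[0.5625 0.0196 0.1453] [-1.7 -2.   6.5] [-0.451  0.58   0.526] [-0.97   0.834  1.253  1.976 -0.929  1.072 -0.933] 0.133
-94.35521262516743
```

{"api": "move_arm", "payload": {
  "steps": [-1,0,0,0,0,0,-3,-1,0,0,0,0,0,0]
}}

```text
t: 36.7
eef_pos: [0.5626, 0.0196, 0.1453]
tool_rot: [0.001, 0.998, -0.063, 0.0]
contact_force: [-2.6, -2.2, 6.7]
gripper_width: 0.135
```

```bash
python3 st.py
```

```text
[0.5626 0.0196 0.1453] [-2.6 -2.2  6.7] [-0.504  0.573  1.096] [-0.973  0.844  1.263  1.976 -0.938  1.08  -0.976] 0.135
-97.26196518582813
```

{"api": "move_arm", "payload": {
  "steps": [-1,0,0,0,0,0,-3,-1,0,0,0,0,0,0]
}}

```text
t: 36.9
eef_pos: [0.5627, 0.0197, 0.1453]
tool_rot: [0.001, 0.996, -0.089, 0.0]
contact_force: [-2.7, -1.9, 7.6]
gripper_width: 0.137
```

```bash
python3 st.py
```

```text
[0.5627 0.0197 0.1453] [-2.7 -1.9  7.6] [-0.542  0.664  1.625] [-0.976  0.853  1.273  1.976 -0.947  1.089 -1.019] 0.137
-100.17331446680068
```

{"api": "move_arm", "payload": {
  "steps": [-1,0,0,0,0,0,5,-1,0,0,0,0,0,0,0,0,0,0,0,0,0,0,0,0,0,0,0,0,0,0,0,0,0,0,0,0,0,0,3,0,0,0,0,0,0,4,0,0,0,0,0,0,0,0,0,0]
}}

```text
t: 37.7
eef_pos: [0.5644, 0.0192, 0.2184]
tool_rot: [0.0, 0.999, -0.047, 0.003]
contact_force: [0.3, 0.4, 0.1]
gripper_width: 0.502
```

```bash
python3 st.py; python3 - <<'E'
from h import *
c=cam("wrist");save(c,"j1",s=1.5);save(c,"j1z",(200,130,310,240),7)
c=cam("scene");save(c,"j1s",(120,130,290,270),4)
E
```

```text
[0.5644 0.0192 0.2184] [0.3 0.4 0.1] [-0.004 -0.011  0.007] [-1.03   0.77   1.37   1.918 -0.831  1.181 -1.011] 0.502
-95.37535914533007
```

View pics/j1.png

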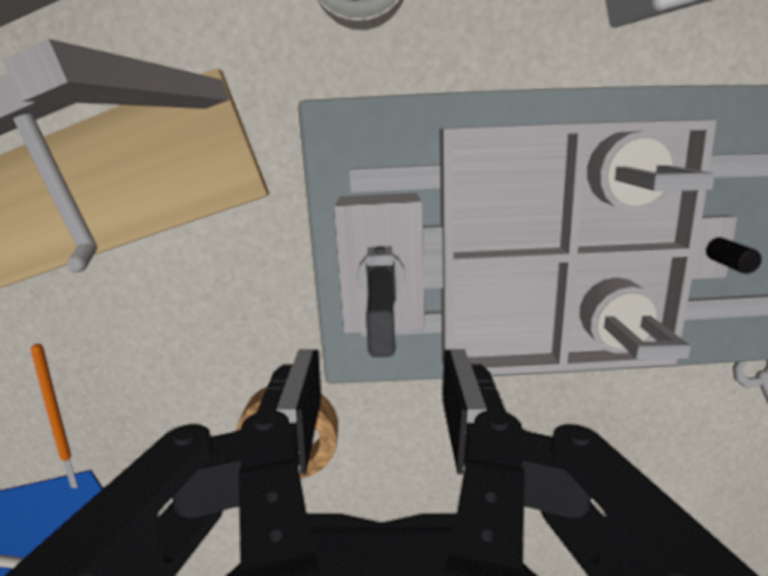

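View pics/j1s.png

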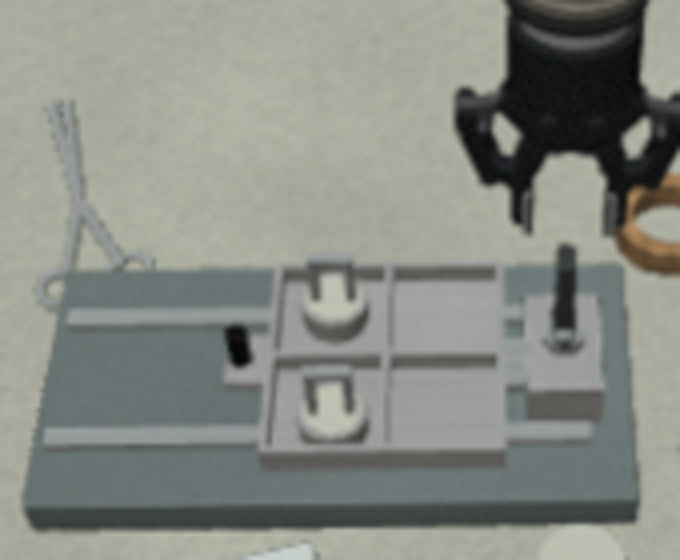

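{"api": "move_arm", "payload": {
  "steps": [-1,-0.2,-1,0,0,0,8,-1,0,-1,0,0,0,8,-1,0,-1,0,0,0,8,-1,0,-0.5,0,0,0,8,-1,0,0,0,0,0,8,-1,0,0,0,0,0,8,-1,0,0,0,0,0,8,-1,0,0,0,0,0,8]
}}

```text
t: 38.6
eef_pos: [0.5594, -0.0145, 0.213]
tool_rot: [-0.001, 0.87, 0.492, -0.001]
contact_force: [-0.1, -0.1, -1.1]
gripper_width: 0.001
```

{"api": "move_arm", "payload": {
  "steps": [-1,0,0,0,0,0,8,-1,0,0,0,0,0,8,-1,0,0,0,0,0,8,-1,0,0,0,0,0,5,-1,0,0,0,0,0,0]
}}

```text
t: 39.1
eef_pos: [0.5594, -0.0146, 0.2133]
tool_rot: [-0.001, 0.721, 0.693, -0.0]
contact_force: [0.1, -0.6, -1.0]
gripper_width: -0.0
```

```bash
python3 st.py; python3 - <<'E'
from h import *
c=cam("wrist");save(c,"j2",s=1.2)
E
```

```text
[ 0.5594 -0.0146  0.2133] [ 0.1 -0.6 -1. ] [0.    0.017 0.069] [-0.799  0.486  0.958  1.922 -0.478  0.983  0.34 ] -0.0
-2.3136546061793304
```

View pics/j2.png

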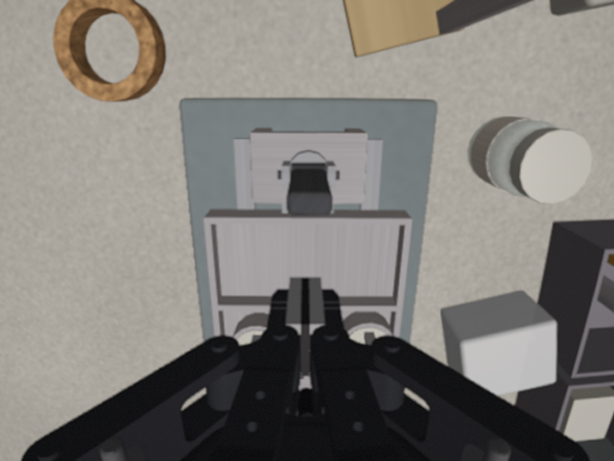

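{"api": "move_arm", "payload": {
  "steps": [-1,0.3,0,-2,0,0,0,-1,0,0,-2.5,0,0,0,-1,0,0,0,0,0,0,-1,0,1,0,0,0,0,-1,0,0.6,0,0,0,0,-1,0,0,0,0,0,0]
}}

```text
t: 39.75
eef_pos: [0.5638, 0.0025, 0.1701]
tool_rot: [0.0, 0.721, 0.693, 0.001]
contact_force: [0.1, 0.2, 0.4]
gripper_width: -0.001
```

```bash
python3 st.py; python3 - <<'E'
from h import *
c=cam("wrist");save(c,"j3",s=1.2)
c=cam("scene");save(c,"j3s",(210,130,310,230),5)
E
```

```text
[0.5638 0.0025 0.1701] [0.1 0.2 0.4] [ 0.017 -0.001 -0.018] [-0.78   0.546  0.901  1.949 -0.544  0.907  0.361] -0.001
-2.260829863165824
```

View pics/j3.png

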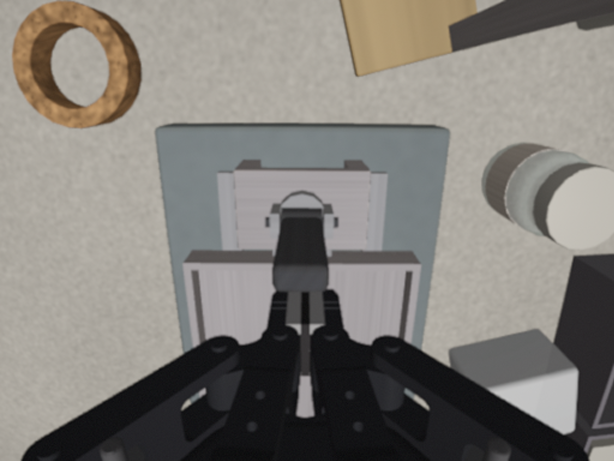

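View pics/j3s.png

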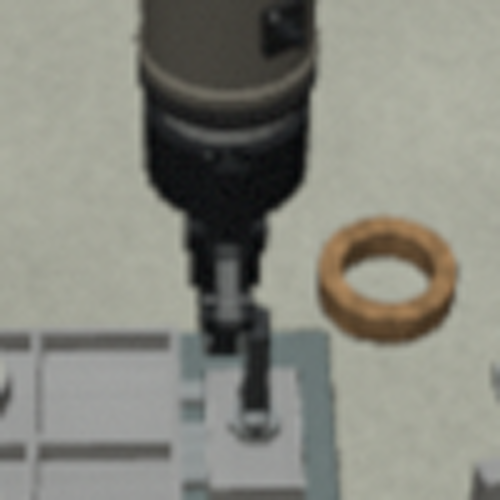

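{"api": "move_arm", "payload": {
  "steps": [-1,0,0.6,-0.2,0,0,0,-1,0,0.7,0,0,0,0,-1,0,0.6,-0.1,0,0,0,-1,0,0.6,-0.2,0,0,0,-1,0,0.6,-0.3,0,0,0,-1,0,0.6,-0.4,0,0,0,-1,0,0,0,0,0,0]
}}

```text
t: 40.55
eef_pos: [0.5627, 0.0396, 0.1564]
tool_rot: [-0.001, 0.721, 0.693, -0.0]
contact_force: [-0.4, 0.7, 0.6]
gripper_width: -0.001
```

```bash
python3 st.py; python3 - <<'E'
from h import *
c=cam("wrist");save(c,"j4",s=1.2)
c=cam("scene");save(c,"j4s",(210,130,310,230),5)
E
```

```text
[0.5627 0.0396 0.1564] [-0.4  0.7  0.6] [-0.01   0.029 -0.004] [-0.831  0.567  0.885  1.956 -0.566  0.888  0.312] -0.001
-2.2610740309049504
```

View pics/j4s.png

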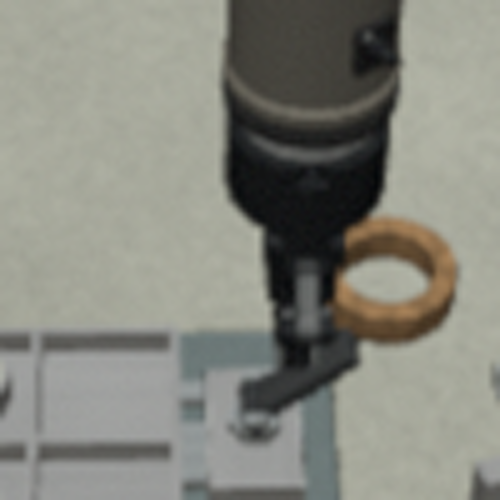

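{"api": "move_arm", "payload": {
  "steps": [-1,0,0.5,-0.5,0,0,0,-1,0,0.4,-0.5,0,0,0,-1,0,0.4,-0.5,0,0,0,-1,0,0.3,-0.5,0,0,0,-1,0,0.2,-0.5,0,0,0,-1,0,0.1,-0.5,0,0,0,-1,0,0,-0.3,0,0,0,-1,0,0,0,0,0,0]
}}

```text
t: 41.45
eef_pos: [0.5637, 0.0575, 0.1255]
tool_rot: [-0.001, 0.722, 0.692, 0.001]
contact_force: [-5.5, 1.8, 18.4]
gripper_width: -0.002
```

```bash
python3 st.py; python3 - <<'E'
from h import *
c=cam("scene");save(c,"j5s",(210,130,310,230),5)
E
```

```text
[0.5637 0.0575 0.1255] [-5.5  1.8 18.4] [ 0.179  1.21  -0.045] [-0.826  0.61   0.841  1.97  -0.617  0.836  0.317] -0.002
-2.3627606595344015
```

View pics/j5s.png

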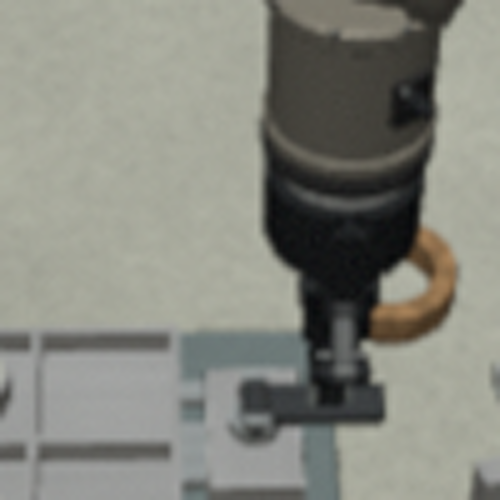

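{"api": "move_arm", "payload": {
  "steps": [-1,0,0,-0.1,0,0,0,-1,0,0,2,0,0,0,-1,0,0,4,0,0,0,-1,0,0,4,0,0,0,-1,-2,0,4,0,0,0,-1,-4,0,1,0,0,0,-1,-3,0,0,0,0,0,-1,0,0,0,0,0,0]
}}

```text
t: 42.3
eef_pos: [0.4693, 0.0581, 0.2723]
tool_rot: [-0.003, 0.721, 0.693, -0.0]
contact_force: [0.6, 0.0, 0.4]
gripper_width: -0.001
```

```bash
python3 st.py; python3 - <<'E'
from h import *
c=cam("wrist");save(c,"k1",s=1.2)
c=cam("scene");save(c,"k1s",(115,130,315,280),4)
c=cam("top");save(c,"k1t")
E
```

```text
[0.4693 0.0581 0.2723] [0.6 0.  0.4] [ 0.017 -0.043  0.035] [-1.257  0.222  1.178  2.049 -0.246  1.024  0.004] -0.001
-2.239456063895133
```

View pics/k1.png

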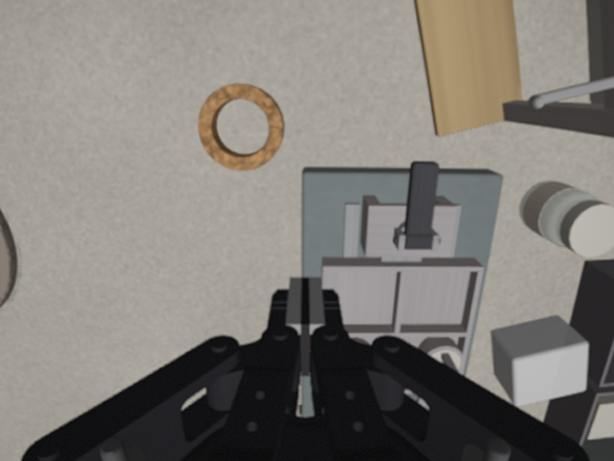

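View pics/k1s.png

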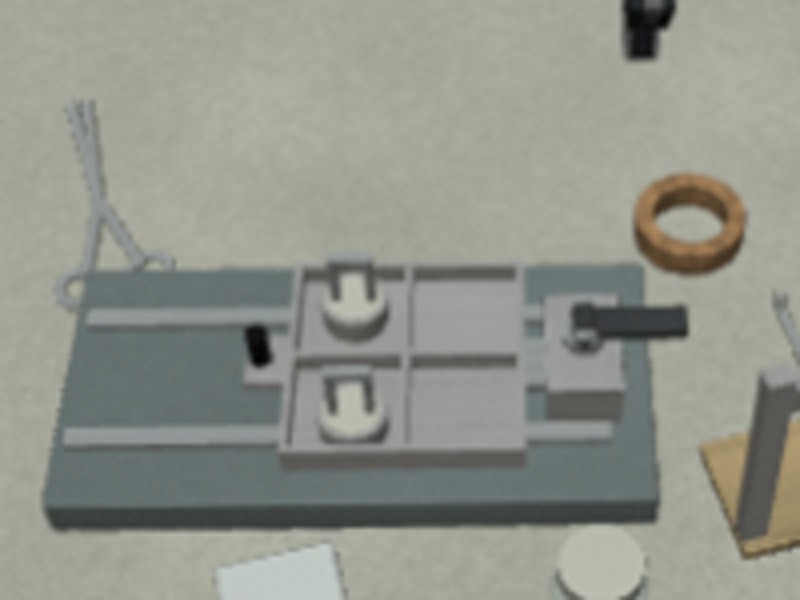

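View pics/k1t.png

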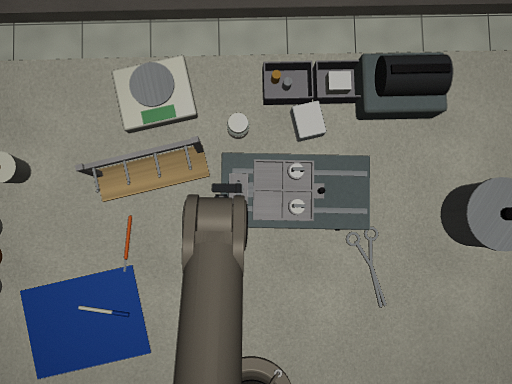

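```bash
python3 -c "
from station import order; print(order.hand_in())"
```

```text
the job is handed in; nothing more can be done
None
```

I did the job in the order asked and handed it in at about 42 s of the 210 s allowed; no verdict is reported.

- **Moulds:** The two moulds present were lifted off the end hooks and stood upright in the two bays on the knob side. The last pictures show both upright, each in its own bay, and the rack empty.
- **Tray:** I pushed it in by its knob, about 0.116 m, until it stopped. The force there rose to 23 N without further movement. Before hand-in the knob was still in the same place in the scene picture.
- **Bolt:** I turned it clockwise in two grips, about 344° in all. The torque then rose from near 0 to 1.6 N m, so I took it as snug. The wrist then turned about 8° more, which I read as twist in the grip.
- **Lever:** Only then did I fold it towards the tray's +y, until it met a stop at 18 N. It looks level in the scene picture. I did not measure its angle separately.
- **Other things:** Jar, tape, block, knife and shears look unmoved in the last top picture. The arm stood clear of everything at hand-in.

My early height estimates differed by a few millimetres: the lever top came out at 0.185 m at first, then 0.173 m. I took 0.173 m for the lever, and used contact force to set the moulds down. I saw no grip slip and no knocked mould.

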